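# Pack the strip carton and timer tightly into a sloping test-kit tray

## Task

Make up the field test kit: pack the carton of test strips and the timer into the grey tray on the sloping stand, both flat on its floor and the right way up, so that the sprung cheek holds them tight. The carton goes first, lengthwise up the slope along the wall opposite the cheek; the timer then presses in between the carton and the sprung cheek, below the two bottles that are already packed. Do not knock over or shift the jar and the dropper bottle that stand on the desk.

Things in the scene. Friction and masses are not known exactly. Their poses are not given: they have to be found in the camera images.
- tray: Grey open tray fixed on an aluminium stand sloping 25 degrees, low side turned to the left and partly to the robot. Origin: centre of the inner floor; x up the slope, y left as one looks up the slope, z square out. Floor x -62.5 to +62.5, y -73.5 to +73.5 mm; walls 3 mm thick; low, high, left ones upright to 15 mm, then flared out 5 mm up to 30 mm; right one 16 mm tall.
- carton_bay (a point): Point on the tray floor (tray x 0, y +42.5 mm), axes as the tray's: middle of the left-hand column, where the carton lies when it touches the left wall.
- bottle_block (a point): Point on the tray floor (tray x +42, y -26 mm), axes as the tray's: centre under the white block in the upper right corner (tray x 21 to 62.5, y -60 to +8 mm, 22 mm tall). The two dropper bottles fixed in it reach 79 mm above the tray floor. The space below it (tray x -62.5 to +21) is for the timer.
- cheek (a joint): White sprung strip of slick plastic inside the right wall, tray x -62 to +12 mm. Value: push to the right, 0 to 0.014 m (1 to 4 N). At rest its inner face is at tray y -46.5 mm up to 8 mm above the floor, then flares out to y -58.5 mm at 31 mm height, so a thing pressed down on the flare pushes it aside. With carton and timer (62 + 64 mm) side by side it reads about 0.006.
- strip_carton: Closed white and blue carton of test strips, 62 (x) by 119 (y) by 56 (z) mm, 90 g. Origin: centre of its underside, z up. Starts flat on the desk.
- timer: Mechanical interval timer: square white case 64 by 64 mm, 30 mm tall, with a round black dial on top (fixed), 38 mm in diameter, from 31 to 48 mm height; 110 g. Origin: centre of its underside, z up. Starts flat on the desk; any of its four sides may face the carton. The dial is a good grip.
- wide_jar: Bystander: white screw-lid jar, diameter 71 mm, 125 mm tall, origin at the centre of its underside; loose, must stay.
- dropper_bottle: Bystander: small dropper bottle standing alone on the desk, diameter 25 mm, 74 mm tall, origin at the centre of its underside; loose, must stay.
There are look-alikes about, which are no part of the job. Of the things that look like the timer, the middle-sized one is meant.

How it is judged:
By the outcome, as a careful person would: the job done as asked, in the order asked, and still so for the second after the job is handed in, with the robot touching nothing.
It also fails if it takes over 53 s, if anything falls off the work surface, if the arm or the gripper's body presses on something with over 40 N, if the wrist force passes 120 N, or if a joint passes its speed limit or range.

## Robot

A 6-joint arm with a two-finger parallel gripper is mounted at the origin on a cart in front of the work surface, level with it; the furniture and walls round the work are solid. World frame = base frame: x ahead of the robot, y to its left, z up, the work surface at z = 0. Lengths are in mm, angles in rad, forces in N, time in s.
With the tool pointing down it reaches from about 350 to 875 mm from the base axis. Payload 15.5 kg.
Tool frame: the origin (TCP) lies at the very end of the fingers, on their centre line; the grasp point (between the pads) lies 19 mm behind it; z points along the fingers, y is the line along which they close (so a half turn about z gives the same grasp; the last joint's range is limited). The gripper opens to 85 mm and grips with 20 to 120 N. Pads are 22 mm wide; open, the fingers measure 114 mm over their backs; the gripper's body (76 mm by 85 mm) begins 54 mm behind the grasp point. The pads swing forward as they close: fully open they stand 13 mm farther back than shut.
Start: joints at [1.044, 0.494, 1.345, -0, 1.302, -0.096], TCP at [261.562, 567.637, 231.277] pointing down, gripper open.
Joint ranges: [-2.91, 2.91], [-0.82, 2.16], [0.22, 2.67], [-1.22, 4.37], [0.12, 2.79], [-3.08, 3.08]. Speed limits (rad/s): [1.89, 1.89, 2.57, 3.01, 3.01, 3.01].

## Interface

Orientations are given as a rotation vector (axis times angle).
In Python, from cell import readout, snapshot, finish_job, regions_of, pinpoint gives the robot as it stands.
- The arm moves only by the tool apply_moves, never from a script. Its arguments are lists of equal length, an entry for each row: "delta_pos": the shift along the world's x, y, z in m, a list of three; "twist": the turn, a rotation vector about the world's x, y, z in degrees, a list of three; "claw": the opening, from -1 (shut) to 1 (fully open). A call has 1 to 5 rows; each row shifts and turns the commanded pose from where the row before left it; what a row does not reach is not made up. A row lasts 1/10 s, in which the tool goes at most 50 mm and 8.59 degrees, less where a joint would pass 70% of its speed; a pose out of reach is approached as far as the arm can. A call with a gripper value outside its range is refused whole. The fingers move at their own pace and stop on an object; "newtons" is the grip in N (left out, the last holds). Time passes only in rows, so rows that do not move let the fingers close. It gives the time, the measured TCP pose, the force and the opening at its end, in the units of the state.
- readout.observe(): the state, without advancing time (a new reading comes with each control period).
- snapshot(name): name is "scene" or "top" or "wrist"; returns a dict with "img" (420x560x3 uint8, blue, green, red), "fovy" (degrees; the focal length in pixels is half the picture's height over the tangent of half this angle, whatever the lens; pixels are square), "cx", "cy" (the principal point, pixels), "k1" (the pictures are not rectified: a ray, as slopes to the right and down, at radius r is drawn at 1 + k1 r^2 times it, then the intrinsics apply), "pose" (4x4, takes a point from camera to world coordinates). Camera axes: x right, y up, looking along -z (the intrinsics and any distortion apply to the point x, -y, -z); pixel columns grow to the right and rows downward; lengths in mm; the calibration is good to about 2 mm. A picture is of the moment at which its call begins. There is no depth.
- finish_job(): hands the job in, once; it reports no verdict.
Trained networks look in a picture, given as the dict that the camera call returned (one of the last four; its "shot" number tells which), for a name from the list of things; names that differ only in an ending like _2 or _b are one class to them, and where a whole thing is asked for, a point or a joint stands for the part that bears it (a point fixed in the world has none). Each returns a list of dicts, best first, with "score" (0 to 1); they miss things now and then, are a little off and sometimes report something else, mostly with a low value. They report only what shows in the picture. A call takes as long as a camera call. They do not tell look-alikes from the thing itself.
- regions_of(picture, target): "mask" (420x560 bool, what is visible of it) and "xy" ([column, row] in pixels, amid what is visible of it).
- pinpoint(picture, target): "xy" ([column, row] in pixels: a listed point, or the origin of a listed thing).
The state is a dict: "t": time; "joints": joint angles; "qvel": joint speeds; "joint_torque": joint torques, N m; "position": TCP position; "tcp_rot": TCP orientation; "force": force on the tool from outside, world axes, zero at the start; "wrist_torque": the same for the moment, N m; "width": finger opening in mm.
Only numpy, scipy, OpenCV 4.12 (cv2) and the standard library are available. Lean on these libraries where they do the work, as an engineer would, in place of code of your own. Each camera call takes 0.05 s, during which the arm holds its last target. There are 200 camera calls.

## Working session

There is one attempt and no reset: what is moved stays moved. The work goes in short steps, Python scripts to look and compute and a tool call to move; the robot and the scene stay as the last step left them, time stands still between calls to the robot, and variables do not carry over. Pictures are saved under pics/ and viewed, on a budget of 10 in all, crops included, one or two more only if the job needs it, and the job is handed in when it is done.

Besides the shell and the picture viewer there is one more tool, called after "Request:" in YAML: its name, and indented under it one key for each argument. apply_moves: Moves the arm, as the interface text tells. Its arguments: {"type":"object","properties":{"delta_pos":{"type":"array"},"twist":{"type":"array"},"claw":{"type":"array"},"newtons":{"type":"number"}},"required":["delta_pos","twist","claw"]}

```bash
ls; mkdir -p pics
cat > h.py <<'E'
import numpy as np, cv2
from cell import readout, snapshot, finish_job, regions_of, pinpoint
def K(p):
    f=210/np.tan(np.radians(p["fovy"])/2); return f
def ray(p,xy):
    f=K(p); d=np.array([(xy[0]-p["cx"])/f,(xy[1]-p["cy"])/f]); u=d.copy()
    for _ in range(20): u=d/(1+p["k1"]*(u@u))
    P=np.array(p["pose"]); v=P[:3,:3]@np.array([u[0],-u[1],-1]); return P[:3,3],v/np.linalg.norm(v)
def onz(p,xy,z):
    o,v=ray(p,xy); return o+v*(z-o[2])/v[2]
def tri(rs):
    A=0;b=0
    for o,v in rs:
        M=np.eye(3)-np.outer(v,v);A=A+M;b=b+M@o
    x=np.linalg.solve(A,b); return x,[np.linalg.norm((np.eye(3)-np.outer(v,v))@(x-o)) for o,v in rs]
def proj(p,X):
    P=np.array(p["pose"]);X=np.atleast_2d(X);c=(X-P[:3,3])@P[:3,:3]
    u=np.c_[c[:,0],-c[:,1]]/-c[:,2:]; u=u*(1+p["k1"]*(u**2).sum(1,keepdims=True))
    return u*K(p)+[p["cx"],p["cy"]]
E
python3 - <<'E'
from h import *
o=readout.observe(); print({k:np.round(v,3) for k,v in o.items()})
ims=[]
for n in["scene","top","wrist"]:
    p=snapshot(n);ims.append(p["img"]);print(n,p["fovy"],p["cx"],p["cy"],p["k1"],np.round(p["pose"],3).tolist())
    for t in["tray","carton_bay","bottle_block","cheek","strip_carton","timer","wide_jar","dropper_bottle"]:
        for f in(regions_of,pinpoint):
            try:
                r=f(p,t);print(t,f.__name__,[(round(q["score"],2),np.round(q["xy"]).tolist(),np.round(onz(p,q["xy"],0)[:2]).tolist()) for q in r])
            except Exception as e: print(t,f.__name__,e)
cv2.imwrite("pics/a.png",ims[0]);cv2.imwrite("pics/b.png",ims[1]);cv2.imwrite("pics/c.png",ims[2])
E
```

```text
pics
{'t': np.float64(0.0), 'joints': array([ 1.043,  0.494,  1.346, -0.   ,  1.303, -0.096]), 'qvel': array([ 0.001, -0.   , -0.   ,  0.002,  0.   ,  0.   ]), 'joint_torque': array([ 1.0000e-03, -8.8216e+01, -3.8387e+01,  0.0000e+00,  1.0000e-02,
       -0.0000e+00]), 'position': array([261.381, 567.298, 230.69 ]), 'tcp_rot': array([-6.730e-01, -3.068e+00,  2.000e-03]), 'force': array([0.512, 0.547, 0.383]), 'wrist_torque': array([-0.008,  0.007, -0.011]), 'width': np.float64(85.005)}
scene 53.17150877913673 279.75000531096975 216.92395254876968 -0.03170080457127391 [[0.887, 0.344, -0.308, 128.045], [-0.462, 0.659, -0.594, -759.539], [-0.002, 0.669, 0.743, 970.766], [0.0, 0.0, 0.0, 1.0]]
tray call [(0.81, [299.0, 195.0], [630.0, 74.0])]
tray call [(0.7, [300.0, 200.0], [623.0, 49.0])]
carton_bay call [(0.61, [300.0, 197.0], [629.0, 63.0])]
carton_bay call [(0.93, [312.0, 200.0], [659.0, 34.0])]
bottle_block call [(0.71, [301.0, 196.0], [634.0, 67.0])]
bottle_block call [(0.84, [289.0, 202.0], [588.0, 61.0])]
cheek call []
cheek call it knows: bottle_block, carton_bay, dropper_bottle
[... 1874 characters left out ...]
6.0])]
dropper_bottle call [(0.7, [154.0, 168.0], [626.0, 301.0])]
dropper_bottle call [(0.4, [156.0, 174.0], [608.0, 291.0])]
wrist 58.76494773997398 279.6932276326744 208.20780213955211 -0.020076124375898237 [[0.418, -0.867, -0.27, 191.985], [0.908, 0.399, 0.125, 598.767], [-0.001, -0.298, 0.955, 374.192], [0.0, 0.0, 0.0, 1.0]]
tray call []
tray call []
carton_bay call []
carton_bay call []
bottle_block call []
bottle_block call []
cheek call []
cheek call it knows: bottle_block, carton_bay, dropper_bottle, strip_carton, timer, tray, wide_jar
strip_carton call []
strip_carton call []
timer call []
timer call []
wide_jar call []
wide_jar call []
dropper_bottle call []
dropper_bottle call []
```

View pics/a.png

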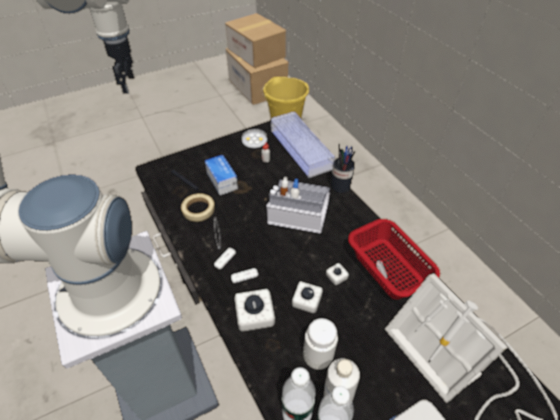

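View pics/b.png

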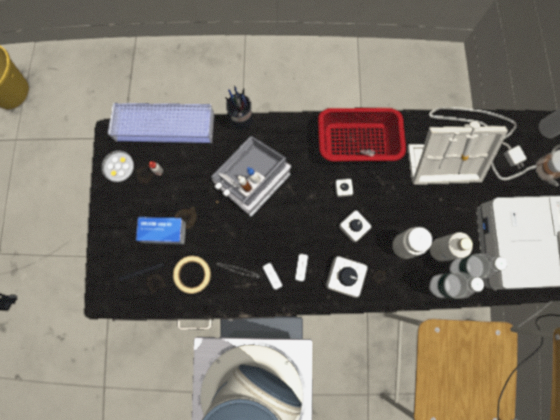

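The scene view shows the tray at (300,205), carton at (221,175) and three timers at (255,308), (307,296) and (337,273), with the middle one being ours. The top view shows the tray at (252,175), carton at (160,230) and middle timer at (355,226). I'll zoom in on the tray to sort out its axes.

Run:
```python
from h import *
a=cv2.imread("pics/a.png")[165:240,255:345];b=cv2.imread("pics/b.png")[130:220,205:300]
z=lambda i:cv2.resize(i,(395,395*i.shape[0]//i.shape[1]),interpolation=cv2.INTER_CUBIC)
a,b=z(a),z(b);H=max(len(a),len(b));o=np.zeros((H,800,3),np.uint8);o[:len(a),:395]=a;o[:len(b),405:]=b
cv2.imwrite("pics/d.png",o);print(a.shape,b.shape)
```

```text
(329, 395, 3) (374, 395, 3)
```

View pics/d.png

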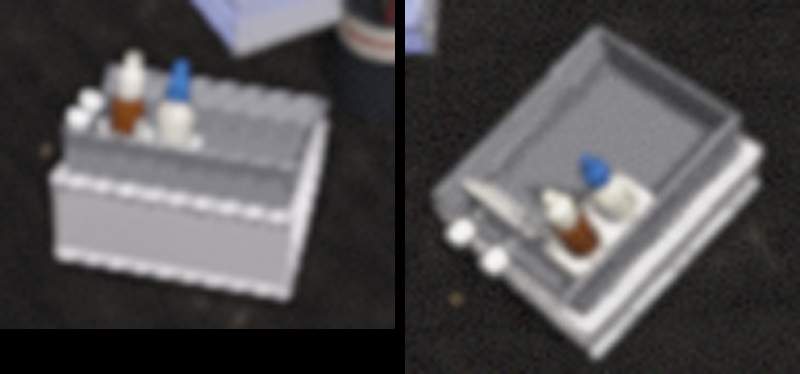

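The crop shows the cheek on the lower-left wall, the bottle block in the bottom corner and the high side at lower right. So uphill runs toward image lower-right, and carton_bay is along the upper-right wall.

Run:
```python
from h import *
S=snapshot("scene");T=snapshot("top")
for t in["tray","carton_bay","bottle_block","strip_carton","timer"]:
    q=[pinpoint(p,t) for p in(S,T)]
    if t=="timer":
        for a in q[0]:
            for b in q[1]:
                x,e=tri([ray(S,a["xy"]),ray(T,b["xy"])])
                if max(e)<12: print(t,np.round(x),np.round(e,1))
    elif all(q): x,e=tri([ray(S,q[0][0]["xy"]),ray(T,q[1][0]["xy"])]);print(t,np.round(x),np.round(e,1))
    else: print(t,[len(k) for k in q])
W=snapshot("wrist");o=readout.observe()
from scipy.spatial.transform import Rotation as R
r=R.from_rotvec(o["tcp_rot"]).as_matrix();P=np.array(W["pose"]);print(np.round(r,3).tolist(),"cam in tool",np.round(r.T@(P[:3,3]-o["position"]),1),np.round(r.T@P[:3,:3],3).tolist(),o["t"])
```

```text
tray [0, 1]
carton_bay [623. -21.  63.] [1.6 1.6]
bottle_block [558.   2.  44.] [4. 4.]
strip_carton [ 346. -190.  427.] [41.5 41.5]
timer [ 460. -283.   -6.] [3. 3.]
timer [ 319. -250.  -14.] [2.1 2.1]
timer [ 567. -260.    2.] [3.7 3.7]
[[-0.908, 0.419, -0.0], [0.419, 0.908, 0.0], [0.0, 0.0, -1.0]] cam in tool [  76.2   -0.9 -142.9] [[0.0, 0.955, 0.298], [1.0, -0.001, 0.0], [0.001, 0.298, -0.955]] 3.05
```

Request:
apply_moves:
  delta_pos:
    - [0.022, -0.038, 0.008]
    - [0.022, -0.038, 0.008]
    - [0.022, -0.038, 0.008]
    - [0.022, -0.038, 0.008]
    - [0.022, -0.038, 0.008]
  twist:
    - [0, 0, 0]
    - [0, 0, 0]
    - [0, 0, 0]
    - [0, 0, 0]
    - [0, 0, 0]
  claw: [1, 1, 1, 1, 1]

```text
t: 3.55
position: [372.1, 376.1, 271.7]
tcp_rot: [0.673, 3.069, 0.0]
force: [1.0, 0.5, -0.5]
width: 85.3
```

Request:
apply_moves:
  delta_pos:
    - [0.022, -0.03, 0]
    - [0.022, -0.02, 0]
    - [0, 0, 0]
  twist:
    - [0, 0, 0]
    - [0, 0, 0]
    - [0, 0, 0]
  claw: [1, 1, 1]

```text
t: 3.85
position: [417.8, 325.4, 271.5]
tcp_rot: [0.678, 3.066, 0.0]
force: [-0.1, 0.7, -0.5]
width: 85.5
```

```bash
cat >> h.py <<'E'
import pickle
def save(n):
    p=snapshot("wrist");pickle.dump(p,open(f"pics/{n}.pkl","wb"));cv2.imwrite(f"pics/{n}.png",p["img"]);return p
E
python3 - <<'E'
from h import *
p=save("w1");q=regions_of(p,"strip_carton")
for r in q: print(r["score"],np.round(r["xy"]),r["mask"].sum(),cv2.minAreaRect(np.argwhere(r["mask"])[:,::-1].astype(np.float32)))
print([(k["score"],k["xy"],onz(p,k["xy"],0)) for k in pinpoint(p,"strip_carton")])
print(readout.observe()["position"],readout.observe()["t"])
E
```

```text
0.95 [229. 209.] 7866 ((227.01547241210938, 212.6597900390625), (68.434326171875, 121.3338623046875), 66.03751373291016)
[(0.7, [231.9, 200.4], array([433.98558773, 255.93406587,   0.        ]))]
[415.30813679 327.82205964 271.24215815] 4.0
```

View pics/w1.png

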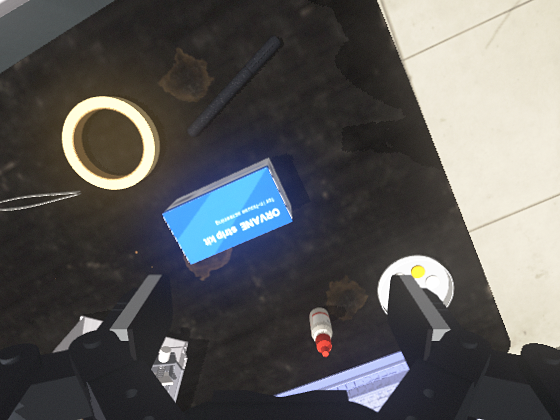

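The wrist view shows the carton's blue top face with corners near (162,212), (188,263), (292,213) and (268,166). The loose dropper bottle is at (320,330) and the tray is partly visible at lower left.

Request:
apply_moves:
  delta_pos:
    - [0.02, -0.038, 0.005]
    - [0.02, -0.038, 0.005]
    - [0, 0, 0]
  twist:
    - [0, 0, 0]
    - [0, 0, 0]
    - [0, 0, 0]
  claw: [1, 1, 1]

```text
t: 4.3
position: [457.0, 249.4, 281.8]
tcp_rot: [0.675, 3.067, -0.0]
force: [-0.4, 0.4, -0.5]
width: 85.3
```

Run:
```python
from h import *
p=save("w2");q=regions_of(p,"strip_carton")
pickle.dump([r["mask"] for r in q],open("pics/w2m.pkl","wb"));print([(r["score"],r["xy"],r["mask"].sum()) for r in q])
```

```text
[(0.65, [280.0, 145.5], np.int64(7949))]
```

Request:
apply_moves:
  delta_pos:
    - [0.017, -0.04, 0.005]
    - [0.017, -0.04, 0.005]
    - [0.017, -0.04, 0.005]
    - [0.017, -0.04, 0.005]
    - [0.017, -0.035, 0.005]
  twist:
    - [0, 0, 0]
    - [0, 0, 0]
    - [0, 0, 0]
    - [0, 0, 0]
    - [0, 0, 0]
  claw: [1, 1, 1, 1, 1]

```text
t: 4.9
position: [540.7, 56.6, 306.4]
tcp_rot: [-0.67, -3.069, -0.0]
force: [0.8, 0.7, -1.1]
width: 85.4
```

Request:
apply_moves:
  delta_pos:
    - [0.015, -0.03, 0]
    - [0, 0, 0]
  twist:
    - [0, 0, 0]
    - [0, 0, 0]
  claw: [1, 1]

```text
t: 5.1
position: [556.9, 25.2, 306.0]
tcp_rot: [0.675, 3.068, -0.001]
force: [0.5, 1.1, 0.2]
width: 85.3
```

Run:
```python
from h import *
p=save("w3")
for t in["tray","carton_bay","bottle_block"]: print(t,[(round(k["score"],2),np.round(k["xy"])) for k in pinpoint(p,t)])
o=readout.observe();print(o["position"],o["t"])
i=cv2.resize(p["img"],(784,588),interpolation=cv2.INTER_CUBIC);cv2.imwrite("pics/w3b.png",i)
```

```text
tray [(0.6, array([284., 204.]))]
carton_bay [(0.89, array([271., 234.]))]
bottle_block [(0.77, array([256., 174.]))]
[555.04738146  28.2975271  306.08104738] 5.3
```

View pics/w3b.png

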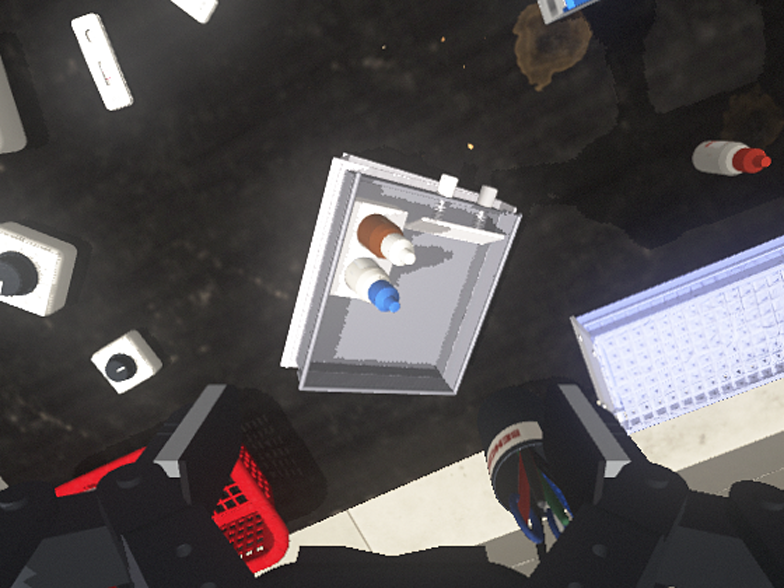

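The wrist view shows the tray in the middle, with bottles and block at upper left, cheek at the top and low wall at right; the bottles lean toward the low side. I'll take a second view and fit the poses.

Request:
apply_moves:
  delta_pos:
    - [0.017, 0.036, -0.01]
    - [0.017, 0.036, -0.01]
    - [0.017, 0.036, -0.01]
    - [0, 0, 0]
  twist:
    - [0, 0, 0]
    - [0, 0, 0]
    - [0, 0, 0]
    - [0, 0, 0]
  claw: [1, 1, 1, 1]

```text
t: 5.7
position: [606.4, 140.0, 274.5]
tcp_rot: [-0.665, -3.068, -0.001]
force: [-0.7, -0.4, -0.6]
width: 85.1
```

```bash
cat > fit.py <<'E'
from h import *
from scipy.optimize import minimize, differential_evolution
def edgemap(p):
    g=cv2.GaussianBlur(cv2.cvtColor(p["img"],cv2.COLOR_BGR2LAB).astype(np.float32),(0,0),0.8)
    m=0
    for c in range(3): m=np.maximum(m,np.hypot(cv2.Sobel(g[...,c],-1,1,0),cv2.Sobel(g[...,c],-1,0,1)))
    return np.minimum(m,120)/120
def Rt(yaw,tilt):  # x axis horizontally at yaw, raised by tilt
    c,s=np.cos(yaw),np.sin(yaw);ct,st=np.cos(tilt),np.sin(tilt)
    return np.array([[c,-s,0],[s,c,0],[0,0,1]])@np.array([[ct,0,-st],[0,1,0],[st,0,ct]])
def seg(a,b,n=40): t=np.linspace(0,1,n)[:,None]; return np.array(a)*(1-t)+np.array(b)*t
def loop(ps): return [seg(ps[i],ps[(i+1)%len(ps)]) for i in range(len(ps))]
def score(q,S,views,tilt=None,fz=None):
    X=S@Rt(q[3],np.radians(q[4])).T+q[:3]; s=0
    for p,e in views:
        u=proj(p,X).astype(np.float32); s+=cv2.remap(e,u[None,:,0],u[None,:,1],cv2.INTER_LINEAR).mean()
    return -s/len(views)
def fit(q0,w,S,ps):
    best=None
    for sg in(2.5,0.8,0.01):
        V=[(p,cv2.GaussianBlur(edgemap(p),(0,0),sg) if sg>.1 else edgemap(p)) for p in ps]
        w=np.array(w,float)
        b=[(a-d,a+d) for a,d in zip(q0,w)]
        r=differential_evolution(score,b,args=(S,V),popsize=20,maxiter=150,seed=1,tol=1e-6,x0=q0); q0=r.x; w=w*.4
    return q0,-r.fun
E
cat > t.py <<'E'
from fit import *
r=[[-65.5+0,0,0]]
hi=30;T=[]
# outer+inner rim of left, low, high walls
for o in(0,3):
    a=67.5+o;b=78.5+o
    T+=[seg([-a,-70,hi],[-a,b,hi]),seg([-a,b,hi],[a,b,hi]),seg([a,b,hi],[a,-70,hi])]
T+=[seg([-62.5,13,0],[-62.5,73.5,0]),seg([-62.5,73.5,0],[62.5,73.5,0]),seg([62.5,73.5,0],[62.5,10,0])]
T+=[seg([21,-60,22],[21,8,22]),seg([21,8,22],[62,8,22]),seg([21,8,22],[21,8,0])]
S=np.concatenate(T)
E
python3 - <<'E'
from t import *
p3=pickle.load(open("pics/w3.pkl","rb"));p4=save("w4");P=[p3,p4];pp=[]
M={"tray":(0,0,0),"carton_bay":(0,42.5,0),"bottle_block":(42,-26,0)}
obs=[]
for p in P:
    for t in M:
        k=pinpoint(p,t) if p is p4 else [{"xy":dict(tray=(284,204),carton_bay=(271,234),bottle_block=(256,174))[t]}]
        if k: obs.append((p,M[t],np.array(k[0]["xy"])))
f=lambda q:sum(min(np.hypot(*(proj(p,Rt(q[3],np.radians(25))@np.array(m)+q[:3])[0]-x)),15)for p,m,x in obs)
r=differential_evolution(f,[(520,680),(-80,80),(20,90),(-4,0)],seed=1,popsize=20);print(r.x,r.fun)
q0=[*r.x,25]
for ps in(P,[p3],[p4]): print(np.round(fit(q0,[12,12,12,.15,.01 if len(ps)>1 else .01],S,ps)[0],2))
q,s=fit(q0,[12,12,12,.15,3],S,P);print(np.round(q,3),s);np.save("tray.npy",q)
# overlay
im=[]
for p in P:
    i=cv2.resize(p["img"],None,fx=3,fy=3,interpolation=cv2.INTER_CUBIC)
    u=proj(p,S@Rt(q[3],np.radians(q[4])).T+q[:3]);
    for x,y in u[::4]: cv2.circle(i,(int(3*x+1),int(3*y+1)),1,(0,255,0),-1)
    c=(u.mean(0)*3).astype(int);x0,y0=max(c[0]-200,0),max(c[1]-270,0);im.append(i[y0:y0+540,x0:x0+400])
cv2.imwrite("pics/f.png",np.hstack(im));print(readout.observe()["t"])
E
```

```text
[596.35652733   9.02740475  48.96840663  -2.33037218] 11.611936165905094
[595.46   9.96  51.04  -2.29  25.01]
[591.8   10.52  58.27  -2.29  25.01]
[595.07  11.8   53.61  -2.29  25.  ]
[595.571   9.933  50.82   -2.288  24.881] 0.8062452673912048
5.9
```

View pics/f.png

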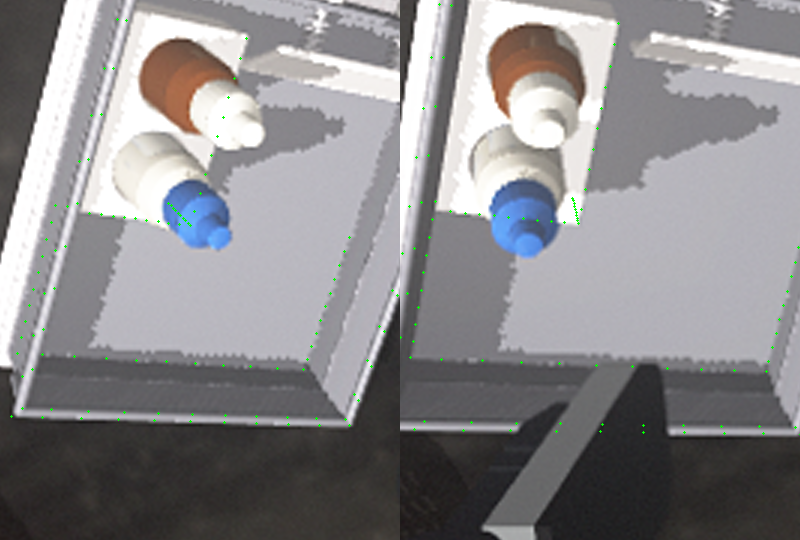

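The overlay sits well on the rims, floor edges and block in both views. Now the carton.

```bash
cat > c.py <<'E'
from fit import *
def top(a,b,h): return np.concatenate(loop([[a,b,h],[-a,b,h],[-a,-b,h],[a,-b,h]]))
E
python3 - <<'E'
from c import *
P=[pickle.load(open(f"pics/w{i}.pkl","rb")) for i in(1,2)]
S=top(31,59.5,56)
for ps in(P,P[:1],P[1:]): print(np.round(fit([442,262,0,0.,0],[18,18,10 if len(ps)>1 else .01,.3,.01],S,ps),3))
E
```

```text
Traceback (most recent call last):
ValueError: setting an array element with a sequence. The requested array has an inhomogeneous shape after 1 dimensions. The detected shape was (2,) + inhomogeneous part.
```

Run:
```python
from c import *
P=[pickle.load(open(f"pics/w{i}.pkl","rb")) for i in(1,2)]
S=top(31,59.5,56)
for ps in(P,P[:1],P[1:]):
    q,s=fit([442,262,0,0.,0],[18,18,10 if len(ps)>1 else .01,.3,.01],S,ps); print(np.round(q,3),s)
from scipy.spatial.transform import Rotation as R
o=readout.observe();print(R.from_rotvec(o["tcp_rot"]).as_matrix().round(3).tolist(),o["position"],o["joints"])
```

```text
[ 4.36453e+02  2.56473e+02 -1.37800e+00 -1.80000e-02  7.00000e-03] 0.9859395027160645
[ 4.36653e+02  2.56730e+02  6.00000e-03 -7.00000e-03  1.00000e-02] 0.9878028631210327
[ 4.36186e+02  2.56759e+02 -5.00000e-03 -2.00000e-02  1.00000e-02] 0.9880447387695312
[[-0.909, 0.418, 0.0], [0.418, 0.909, -0.0], [-0.0, -0.0, -1.0]] [605.96111455 134.8901206  276.59095391] [ 1.22949798e-01  4.49807310e-01  1.29353097e+00 -1.31302427e-04
  1.39826758e+00 -1.01688370e+00]
```

Request:
apply_moves:
  delta_pos:
    - [-0.021, 0.015, -0.019]
    - [-0.021, 0.015, -0.019]
    - [-0.021, 0.015, -0.019]
    - [-0.021, 0.015, -0.019]
    - [-0.021, 0.015, -0.019]
  twist:
    - [0, 0, -8.3]
    - [0, 0, -8.3]
    - [0, 0, -8.3]
    - [0, 0, -8.3]
    - [0, 0, -8.3]
  claw: [1, 1, 1, 1, 1]

```text
t: 6.4
position: [500.6, 209.3, 181.4]
tcp_rot: [1.726, 2.624, 0.001]
force: [0.6, 0.8, -0.7]
width: 85.5
```

Request:
apply_moves:
  delta_pos:
    - [-0.021, 0.015, -0.019]
    - [-0.021, 0.015, -0.019]
    - [-0.022, 0.016, -0.019]
    - [0, 0, 0]
    - [0, 0, 0]
  twist:
    - [0, 0, -8.3]
    - [0, 0, -8.3]
    - [0, 0, -8.1]
    - [0, 0, 0]
    - [0, 0, 0]
  claw: [1, 1, 1, 1, 1]

```text
t: 6.9
position: [437.5, 255.3, 124.8]
tcp_rot: [2.237, 2.206, 0.0]
force: [1.1, 0.0, 0.7]
width: 85.6
```

```bash
cat > st.py <<'E'
from h import *
from scipy.spatial.transform import Rotation as R
def st():
    o=readout.observe();r=R.from_rotvec(o["tcp_rot"]).as_matrix()
    print(o["t"].round(2),"pos",o["position"].round(1),"ty",r[:,1].round(3),"yaw_ty",np.degrees(np.arctan2(r[1,1],r[0,1])).round(2),"tz",r[:,2].round(3),"w",o["width"].round(1),"F",np.round(o["force"],1),"j",o["joints"].round(2));return o,r
E
python3 -c "
from st import *
st()"
```

```text
Traceback (most recent call last):
  File "st.py", line 5, in st
    print(o["t"].round(2),"pos",o["position"].round(1),"ty",r[:,1].round(3),"yaw_ty",np.degrees(np.arctan2(r[1,1],r[0,1])).round(2),"tz",r[:,2].round(3),"w",o["width"].round(1),"F",np.round(o["force"],1),"j",o["joints"].round(2));return o,r
          ^^^^^^^^^^^^
AttributeError: 'float' object has no attribute 'round'
```

Request:
apply_moves:
  delta_pos:
    - [-0.001, 0.001, -0.04]
    - [0, 0, -0.04]
    - [0, 0, -0.018]
    - [0, 0, 0]
    - [0, 0, 0]
  twist:
    - [0, 0, 0]
    - [0, 0, 0]
    - [0, 0, 0]
    - [0, 0, 0]
    - [0, 0, 0]
  claw: [1, 1, 1, 1, 0.3]
  newtons: 35

```text
t: 7.4
position: [437.7, 256.4, 27.2]
tcp_rot: [2.239, 2.203, 0.002]
force: [-0.5, -0.4, 1.0]
width: 73.3
```

Request:
apply_moves:
  delta_pos:
    - [0, 0, 0]
    - [0, 0, 0]
    - [0, 0, 0]
    - [0, 0, 0]
  twist:
    - [0, 0, 0]
    - [0, 0, 0]
    - [0, 0, 0]
    - [0, 0, 0]
  claw: [0.3, 0.3, 0.3, 0.3]

```text
t: 7.8
position: [437.8, 256.8, 27.9]
tcp_rot: [2.238, 2.203, 0.004]
force: [0.9, -4.9, 9.8]
width: 61.3
```

```bash
sed -i 's/o\["t"\].round(2)/round(o["t"],2)/; s/o\["width"\].round(1)/round(float(o["width"]),1)/' st.py; python3 -c "
from st import *
st()"
```

```text
7.8 pos [437.8 256.8  27.9] ty [ 1.    -0.016  0.003] yaw_ty -0.92 tz [ 0.003  0.001 -1.   ] w 61.3 F [ 0.9 -4.9  9.8] j [ 0.41  0.64  1.83 -0.    0.67  0.43]
```

```bash
cat >> st.py <<'E'
from fit import Rt
TQ=np.load("tray.npy");TR=Rt(TQ[3],np.radians(25))
def tw(v): return TR@np.array(v,float)+TQ[:3]
def need(pos,rot):
    o,r=st();d=rot@r.T;v=np.degrees(R.from_matrix(d).as_rotvec())
    print("need dpos",np.round(pos-o["position"],1),"twist",v.round(2),"in tray axes",np.round(TR.T@(pos-o["position"]),1))
RC=np.c_[-TR[:,0],TR[:,1],-TR[:,2]]   # tool y = tray y
RT=np.c_[TR[:,1],TR[:,0],-TR[:,2]]    # tool y = tray x
def intray():
    o,r=st();print("TCP in tray",np.round(TR.T@(o["position"]-TQ[:3]),1),"F tray",np.round(TR.T@o["force"],1))
E
python3 - <<'E'
from st import *
print(np.linalg.det(RC),np.linalg.det(RT),TR.round(3).tolist())
need(tw([0,41.5,28+70]),RC); need(tw([0,41.5,28]),RC)
E
```

```text
1.0 1.0 [[-0.595, 0.754, 0.278], [-0.683, -0.657, 0.319], [0.423, 0.0, 0.906]]
7.8 pos [437.8 256.8  27.9] ty [ 1.    -0.016  0.003] yaw_ty -0.92 tz [ 0.003  0.001 -1.   ] w 61.3 F [ 0.9 -4.9  9.8] j [ 0.41  0.64  1.83 -0.    0.67  0.43]
need dpos [ 216.2 -242.9  111.7] twist [-23.81   9.32 -39.53] in tray axes [ 84.5 322.6  83.9]
7.8 pos [437.8 256.8  27.9] ty [ 1.    -0.016  0.003] yaw_ty -0.92 tz [ 0.003  0.001 -1.   ] w 61.3 F [ 0.9 -4.9  9.8] j [ 0.41  0.64  1.83 -0.    0.67  0.43]
need dpos [ 196.8 -265.2   48.3] twist [-23.81   9.32 -39.53] in tray axes [ 84.5 322.6  13.9]
```

Request:
apply_moves:
  delta_pos:
    - [0, 0, 0.02]
    - [0, 0, 0.04]
    - [0, 0, 0.04]
    - [0, 0, 0.04]
    - [0, 0, 0.04]
  twist:
    - [0, 0, 0]
    - [0, 0, 0]
    - [0, 0, 0]
    - [0, 0, 0]
    - [0, 0, 0]
  claw: [0.3, 0.3, 0.3, 0.3, 0.3]

```text
t: 8.3
position: [436.4, 256.5, 209.2]
tcp_rot: [2.239, 2.203, 0.003]
force: [1.3, 0.0, -1.5]
width: 61.4
```

Run:
```python
from st import *
need(tw([0,41.5,28+70]),RC)
```

```text
8.3 pos [436.4 256.5 209.2] ty [ 1.    -0.016  0.002] yaw_ty -0.92 tz [ 0.002  0.001 -1.   ] w 61.4 F [ 1.3  0.  -1.5] j [ 0.41  0.35  1.66 -0.    1.12  0.43]
need dpos [ 217.6 -242.6  -69.6] twist [-23.83   9.24 -39.52] in tray axes [  6.8 323.5 -79.9]
```

Request:
apply_moves:
  delta_pos:
    - [0.027, -0.03, 0]
    - [0.027, -0.03, 0]
    - [0.027, -0.03, 0]
    - [0.027, -0.03, 0]
    - [0.027, -0.03, 0]
  twist:
    - [-2.98, 1.16, -4.94]
    - [-2.98, 1.16, -4.94]
    - [-2.98, 1.16, -4.94]
    - [-2.98, 1.16, -4.94]
    - [-2.98, 1.16, -4.94]
  claw: [0.3, 0.3, 0.3, 0.3, 0.3]

```text
t: 8.8
position: [572.6, 105.4, 207.8]
tcp_rot: [2.546, 1.591, -0.382]
force: [-0.2, 1.2, -0.5]
width: 61.5
```

Request:
apply_moves:
  delta_pos:
    - [0.027, -0.03, -0.01]
    - [0.027, -0.03, -0.015]
    - [0.027, -0.03, -0.015]
    - [0, 0, 0]
    - [0, 0, 0]
  twist:
    - [-2.98, 1.16, -4.94]
    - [-2.98, 1.16, -4.94]
    - [-2.98, 1.16, -4.94]
    - [0, 0, 0]
    - [0, 0, 0]
  claw: [0.3, 0.3, 0.3, 0.3, 0.3]

```text
t: 9.3
position: [652.7, 16.1, 166.2]
tcp_rot: [2.645, 1.201, -0.589]
force: [-0.1, 0.2, -1.0]
width: 61.2
```

Run:
```python
from st import *
need(tw([0,41.5,28+70]),RC);intray()
p=save("w5")
```

```text
9.3 pos [652.7  16.1 166.2] ty [ 0.753 -0.658 -0.002] yaw_ty -41.18 tz [-0.281 -0.317 -0.906] w 61.2 F [-0.1  0.2 -1. ] j [ 0.08  0.77  1.07 -0.3   1.63  0.83]
need dpos [  1.3  -2.2 -26.5] twist [-0.05 -0.14  0.11] in tray axes [-10.5   2.5 -24.4]
9.3 pos [652.7  16.1 166.2] ty [ 0.753 -0.658 -0.002] yaw_ty -41.18 tz [-0.281 -0.317 -0.906] w 61.2 F [-0.1  0.2 -1. ] j [ 0.08  0.77  1.07 -0.3   1.63  0.83]
TCP in tray [ 10.5  39.  122.4] F tray [-0.5 -0.2 -0.9]
```

View pics/w5.png

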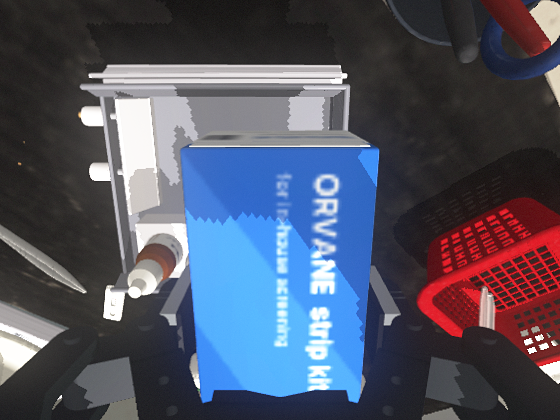

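The carton hangs straight and parallel to the tray walls: top face edge (182,148)–(378,148), tray low wall at row ~75, bottles at left. I'll refine carton-in-hand and tray from this one view.

Run:
```python
from st import *
from fit import *
p=pickle.load(open("pics/w5.pkl","rb"))
# carton: top face low edge + long edges (front 80mm), given orientation = tray's
S=np.concatenate([seg([-59.5,-31,56],[-59.5,31,56]),seg([-59.5,-31,56],[15,-31,56]),seg([-59.5,31,56],[15,31,56])])
c0=TQ.copy();c0[4]=25;c0[:3]=tw([10.5,39,94.4])
q,s=fit(c0,[8,8,.01,.05,.01],S,[p])
print("carton origin in tray axes",(TR.T@(q[:3]-TQ[:3])).round(1),"dyaw deg",np.degrees(q[3]-TQ[3]).round(2),s)
# tray: low rim & floor/low edge/left rim
T=np.concatenate([seg([-67.5,-60,30],[-67.5,76,30]),seg([-70.5,-60,30],[-70.5,76,30]),seg([-67.5,78.5,30],[-10,78.5,30]),seg([-60,-73.5,16],[0,-73.5,16]),seg([-60,-76.5,16],[0,-76.5,16])])
t0=TQ.copy();t0[4]=25
q,s=fit(t0,[6,6,.01,.03,.01],T,[p]);print("tray shift in tray axes",(TR.T@(q[:3]-TQ[:3])).round(1),np.degrees(q[3]-TQ[3]).round(2),s)
```

```text
carton origin in tray axes [10.9 39.3 94.2] dyaw deg -0.01 0.896697461605072
tray shift in tray axes [-2.7 -0.7  1.3] -0.18 0.907530665397644
```

Request:
apply_moves:
  delta_pos:
    - [0.0086, 0.0069, -0.0051]
    - [-0.0056, -0.0064, -0.0181]
    - [-0.0056, -0.0064, -0.0181]
    - [-0.0056, -0.0064, -0.0181]
    - [0, 0, 0]
  twist:
    - [0, 0, 0]
    - [0, 0, 0]
    - [0, 0, 0]
    - [0, 0, 0]
    - [0, 0, 0]
  claw: [0.3, 0.3, 0.3, 0.3, 0.3]

```text
t: 9.85
position: [642.8, 4.9, 105.9]
tcp_rot: [2.644, 1.204, -0.593]
force: [-0.8, 0.0, -0.9]
width: 61.2
```

Run:
```python
from st import *
need(tw([-1.2,41.3,28]),RC);intray()
```

```text
9.85 pos [642.8   4.9 105.9] ty [ 0.754 -0.657 -0.004] yaw_ty -41.09 tz [-0.282 -0.318 -0.905] w 61.2 F [-0.8  0.  -0.9] j [ 0.07  0.81  1.15 -0.3   1.5   0.86]
need dpos [ -7.6 -12.4 -30.2] twist [-0.03 -0.28  0.02] in tray axes [  0.3   2.4 -33.4]
9.85 pos [642.8   4.9 105.9] ty [ 0.754 -0.657 -0.004] yaw_ty -41.09 tz [-0.282 -0.318 -0.905] w 61.2 F [-0.8  0.  -0.9] j [ 0.07  0.81  1.15 -0.3   1.5   0.86]
TCP in tray [-1.5 38.9 61.4] F tray [ 0.1 -0.6 -1.1]
```

Request:
apply_moves:
  delta_pos:
    - [0.0018, -0.0016, 0]
    - [-0.0025, -0.0029, -0.0082]
    - [-0.0025, -0.0029, -0.0082]
    - [-0.0022, -0.0025, -0.0072]
    - [0, 0, 0]
  twist:
    - [0, 0, 0]
    - [0, 0, 0]
    - [0, 0, 0]
    - [0, 0, 0]
    - [0, 0, 0]
  claw: [0.3, 0.3, 0.3, 0.3, 0.3]

```text
t: 10.35
position: [637.5, -5.1, 82.2]
tcp_rot: [2.645, 1.203, -0.592]
force: [-5.5, 3.8, -3.9]
width: 61.2
```

Run:
```python
from st import *
intray()
```

```text
10.35 pos [637.5  -5.1  82.2] ty [ 0.753 -0.658 -0.004] yaw_ty -41.16 tz [-0.283 -0.317 -0.905] w 61.2 F [-5.5  3.8 -3.9] j [ 0.06  0.83  1.19 -0.31  1.45  0.86]
TCP in tray [-1.4 41.5 35.3] F tray [-1.  -6.6 -3.9]
```

Request:
apply_moves:
  delta_pos:
    - [-0.0006, 0.0005, 0]
    - [-0.0009, -0.001, -0.0028]
    - [-0.0008, -0.001, -0.0027]
    - [0, 0, 0]
  twist:
    - [0, 0, 0]
    - [0, 0, 0]
    - [0, 0, 0]
    - [0, 0, 0]
  claw: [0.3, 0.3, 0.3, 0.3]

```text
t: 10.75
position: [636.0, -6.7, 77.4]
tcp_rot: [2.645, 1.202, -0.59]
force: [-4.8, 2.9, -1.7]
width: 61.2
```

Run:
```python
from st import *
intray()
```

```text
10.75 pos [636.   -6.7  77.4] ty [ 0.753 -0.658 -0.003] yaw_ty -41.15 tz [-0.281 -0.317 -0.906] w 61.2 F [-4.8  2.9 -1.7] j [ 0.05  0.83  1.2  -0.31  1.44  0.86]
TCP in tray [-1.5 41.4 30.1] F tray [ 0.2 -5.5 -1.9]
```

Request:
apply_moves:
  delta_pos:
    - [-0.0006, 0.0001, -0.0014]
    - [-0.0004, -0.0005, -0.0014]
    - [0, 0, 0]
  twist:
    - [0, 0, 0]
    - [0, 0, 0]
    - [0, 0, 0]
  claw: [0.3, 0.3, 0.3]

```text
t: 11.05
position: [635.9, -6.7, 76.8]
tcp_rot: [2.644, 1.202, -0.587]
force: [-6.0, 9.4, 21.8]
width: 61.5
```

Run:
```python
from st import *
intray()
```

```text
11.05 pos [635.9  -6.7  76.8] ty [ 0.753 -0.658 -0.001] yaw_ty -41.13 tz [-0.279 -0.318 -0.906] w 61.5 F [-6.   9.4 21.8] j [ 0.06  0.83  1.2  -0.31  1.43  0.87]
TCP in tray [-1.7 41.4 29.4] F tray [  6.3 -10.7  21.1]
```

Request:
apply_moves:
  delta_pos:
    - [0.0002, 0.0002, 0.0007]
    - [0, 0, 0]
    - [0, 0, 0]
  twist:
    - [0, 0, 0]
    - [0, 0, 0]
    - [0, 0, 0]
  claw: [0.6, 0.8, 0.8]

```text
t: 11.35
position: [636.1, -7.4, 75.6]
tcp_rot: [2.644, 1.202, -0.588]
force: [0.0, -0.6, 0.5]
width: 76.8
```

Request:
apply_moves:
  delta_pos:
    - [0.0056, 0.0064, 0.0181]
    - [0.0084, 0.0096, 0.0272]
    - [0.011, 0.0128, 0.0362]
    - [0.011, 0.0128, 0.0362]
    - [0, 0, 0]
  twist:
    - [0, 0, 0]
    - [0, 0, 0]
    - [0, 0, 0]
    - [0, 0, 0]
    - [0, 0, 0]
  claw: [0.8, 0.8, 0.8, 0.8, 0.8]

```text
t: 11.85
position: [675.0, 35.8, 198.2]
tcp_rot: [2.644, 1.201, -0.577]
force: [-0.6, 0.4, 0.4]
width: 76.9
```

Run:
```python
from st import *
intray();p=save("w6")
```

```text
11.85 pos [675.   35.8 198.2] ty [ 0.754 -0.657  0.004] yaw_ty -41.07 tz [-0.272 -0.318 -0.908] w 76.9 F [-0.6  0.4  0.4] j [ 0.11  0.77  0.96 -0.29  1.72  0.83]
TCP in tray [ -2.7  42.9 163.8] F tray [ 0.3 -0.7  0.4]
```

View pics/w6.png

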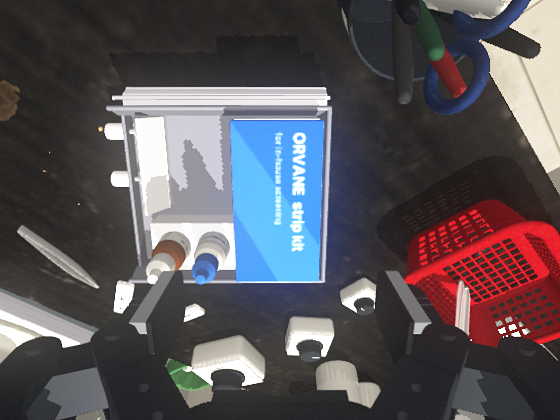

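The carton lies flat along the left wall, top face (232,120)–(325,282), and the bottles are untouched. The middle timer is visible at (310,335).

Run:
```python
from st import *
a=np.radians(48.9);RD=np.array([[-np.sin(a),np.cos(a),0],[np.cos(a),np.sin(a),0],[0,0,-1]]).T
RD=np.c_[[-np.sin(a),np.cos(a),0],[np.cos(a),np.sin(a),0],[0,0,-1]];print(np.linalg.det(RD))
need(np.array([430,-256,260]),RD)
```

```text
1.0
11.9 pos [673.6  35.  195.5] ty [ 0.754 -0.657  0.002] yaw_ty -41.09 tz [-0.275 -0.318 -0.907] w 76.7 F [ 0.1 -0.6 -1.4] j [ 0.11  0.78  0.97 -0.29  1.72  0.83]
need dpos [-243.6 -291.    64.5] twist [27.5   1.99 88.47] in tray axes [ 371.1    7.6 -101.9]
```

Request:
apply_moves:
  delta_pos:
    - [-0.02, -0.024, 0.013]
    - [-0.02, -0.024, 0.013]
    - [-0.02, -0.024, 0.013]
    - [-0.02, -0.024, 0.013]
    - [-0.02, -0.024, 0.012]
  twist:
    - [2.29, 0.17, 7.37]
    - [2.29, 0.17, 7.37]
    - [2.29, 0.17, 7.37]
    - [2.29, 0.17, 7.37]
    - [2.29, 0.17, 7.37]
  claw: [0.8, 0.6, 0.5, 0.5, 0.5]

```text
t: 12.4
position: [570.3, -86.6, 256.9]
tcp_rot: [2.175, 2.075, -0.381]
force: [0.1, -0.5, 0.1]
width: 64.1
```

Request:
apply_moves:
  delta_pos:
    - [-0.02, -0.024, 0]
    - [-0.02, -0.024, 0]
    - [-0.02, -0.024, 0]
    - [-0.02, -0.024, 0]
    - [-0.02, -0.024, 0]
  twist:
    - [2.29, 0.17, 7.37]
    - [2.29, 0.17, 7.37]
    - [2.29, 0.17, 7.37]
    - [2.29, 0.17, 7.37]
    - [2.29, 0.17, 7.37]
  claw: [0.5, 0.5, 0.5, 0.5, 0.5]

```text
t: 12.9
position: [473.0, -203.1, 256.6]
tcp_rot: [1.472, 2.733, -0.128]
force: [0.1, 0.2, -0.3]
width: 64.3
```

Run:
```python
from st import *
st();p=save("w7");r=pinpoint(p,"timer");print([(k["score"],k["xy"],onz(p,k["xy"],0).round(0)) for k in r])
```

```text
12.9 pos [ 473.  -203.1  256.6] ty [ 0.835  0.548 -0.056] yaw_ty 33.27 tz [-0.008 -0.089 -0.996] w 64.3 F [ 0.1  0.2 -0.3] j [-0.47  0.3   1.6  -0.09  1.21 -1.02]
[(0.87, [147.2, 104.0], array([ 319., -250.,    0.])), (0.83, [244.0, 194.3], array([ 455., -278.,    0.])), (0.76, [339.0, 231.3], array([ 570., -254.,    0.]))]
```

Request:
apply_moves:
  delta_pos:
    - [-0.021, -0.024, 0]
    - [-0.021, -0.024, 0]
    - [0, 0, 0]
    - [0, 0, 0]
  twist:
    - [2.29, 0.17, 7.37]
    - [2.29, 0.17, 7.37]
    - [0, 0, 0]
    - [0, 0, 0]
  claw: [0.5, 0.5, 0.5, 0.5]

```text
t: 13.4
position: [435.8, -246.7, 256.7]
tcp_rot: [1.165, 2.913, -0.027]
force: [-0.7, -0.1, -1.0]
width: 64.1
```

Run:
```python
from st import *
st();p=save("w8");r=pinpoint(p,"timer");print([(k["score"],k["xy"],onz(p,k["xy"],0).round(0)) for k in r])
m=regions_of(p,"timer")
for k in m:
    c=cv2.minAreaRect(np.argwhere(k["mask"])[:,::-1].astype(np.float32));print(k["score"],k["xy"],c)
```

```text
13.4 pos [ 435.8 -246.7  256.7] ty [ 0.69   0.724 -0.014] yaw_ty 46.39 tz [-0.002 -0.018 -1.   ] w 64.1 F [-0.7 -0.1 -1. ] j [-0.62  0.29  1.61 -0.02  1.23 -1.43]
[(0.79, [278.2, 198.1], array([ 460., -279.,    0.])), (0.66, [199.9, 81.7], array([ 316., -252.,    0.])), (0.62, [361.6, 249.0], array([ 571., -251.,    0.]))]
0.86 [198.2, 80.5] ((195.880615234375, 80.96367645263672), (103.47058868408203, 97.58824157714844), 61.927513122558594)
0.65 [361.6, 251.4] ((362.7731628417969, 252.82907104492188), (44.314300537109375, 41.770751953125), 42.709388732910156)
0.55 [274.6, 199.7] ((277.26788330078125, 200.9014434814453), (61.2044677734375, 62.28102493286133), 4.5739216804504395)
0.42 [131.2, 276.4] ((132.17092895507812, 274.7731628417969), (64.71922302246094, 128.3079833984375), 42.709388732910156)
```

View pics/w8.png

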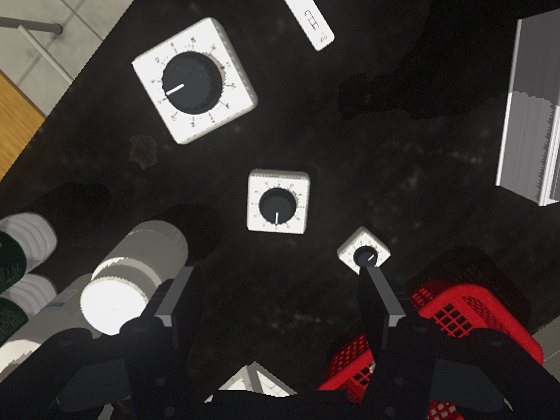

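The view shows the middle timer at (278,203), nearly square to the image, with the jar at (140,270), the big timer at (195,80) and the small one at (363,252).

Run:
```python
from st import *
from c import *
P=[pickle.load(open(f"pics/w{i}.pkl","rb")) for i in(7,8)]
t=np.linspace(0,2*np.pi,120);C=lambda h:np.c_[19*np.cos(t),19*np.sin(t),0*t+h]
sq=np.concatenate(loop([[32,32,30],[-32,32,30],[-32,-32,30],[32,-32,30]]))
for S in(np.concatenate([sq,C(48)]),sq,C(48)):
  for ps in(P,P[:1],P[1:]):
    q,s=fit([459,-280,0,np.radians(46),0],[10,10,6 if len(ps)>1 else .01,.25,.01],S,ps); print(np.round(q,2),np.degrees(q[3]).round(1),round(s,2))
st()
```

```text
[ 4.5908e+02 -2.7792e+02 -9.3300e+00  7.4000e-01 -1.0000e-02] 42.3 0.89
[ 4.5770e+02 -2.7315e+02 -1.0000e-02  7.4000e-01 -2.0000e-02] 42.6 0.92
[ 4.5617e+02 -2.7520e+02 -1.0000e-02  7.4000e-01 -1.0000e-02] 42.6 0.94
[ 4.5971e+02 -2.7935e+02 -9.3600e+00  7.3000e-01  1.0000e-02] 41.7 0.97
[ 4.5909e+02 -2.7614e+02 -1.0000e-02  7.3000e-01  1.0000e-02] 41.6 0.94
[ 4.5795e+02 -2.7740e+02 -1.0000e-02  7.5000e-01 -1.0000e-02] 43.0 0.92
[ 4.5799e+02 -2.7561e+02 -7.4500e+00  1.0100e+00 -1.0000e-02] 57.7 0.99
[ 4.5781e+02 -2.7267e+02 -0.0000e+00  9.8000e-01 -1.0000e-02] 56.0 1.0
[ 4.5582e+02 -2.7502e+02 -1.0000e-02  1.1300e+00 -0.0000e+00] 64.5 1.0
13.55 pos [ 436.6 -245.7  257. ] ty [ 0.687  0.726 -0.014] yaw_ty 46.6 tz [-0.002 -0.018 -1.   ] w 64.1 F [ 0.9 -0.4 -0.3] j [-0.62  0.29  1.61 -0.02  1.23 -1.43]
```

Request:
apply_moves:
  delta_pos:
    - [0.007, -0.01, -0.04]
    - [0.007, -0.01, -0.04]
    - [0.006, -0.01, -0.027]
    - [0, 0, 0]
    - [0, 0, 0]
  twist:
    - [1, 0, -2]
    - [0, 0, -2]
    - [0, 0, 0]
    - [0, 0, 0]
    - [0, 0, 0]
  claw: [0.5, 0.5, 0.5, 0.5, 0.5]

```text
t: 14.05
position: [456.5, -275.8, 150.5]
tcp_rot: [-1.26, -2.875, 0.002]
force: [0.2, -0.4, -0.4]
width: 64.1
```

Run:
```python
from st import *
from c import *
st();p9=save("w9");p8=pickle.load(open("pics/w8.pkl","rb"))
t=np.linspace(0,2*np.pi,120);C=lambda h:np.c_[19*np.cos(t),19*np.sin(t),0*t+h]
for n,S in(("top",top(32,32,30)),("bot",top(32,32,2)),("dial",C(48))):
  for ps in([p8,p9],[p9]):
    q,s=fit([457.5,-276.5,0,np.radians(43),0],[10,10,8 if len(ps)>1 else .01,.15,.01],S,ps); print(n,np.round(q[:3],1),np.degrees(q[3]).round(1),round(s,2))
i=cv2.resize(p9["img"][100:320,170:390],(600,600),interpolation=cv2.INTER_CUBIC)
for S,col in((top(32,32,30),(0,255,0)),(top(32,32,0),(0,0,255)),(C(48),(255,0,0)),(C(31),(255,255,0))):
    u=(proj(p9,S@Rt(np.radians(42.6),0).T+[457.5,-276.5,0])-[170,100])*600/220
    for x,y in u[::2]: cv2.circle(i,(int(x),int(y)),1,col,-1)
cv2.imwrite("pics/g.png",i)
```

```text
14.05 pos [ 456.5 -275.8  150.5] ty [ 0.735  0.678 -0.002] yaw_ty 42.68 tz [-0.003  0.    -1.   ] w 64.1 F [ 0.2 -0.4 -0.4] j [-0.65  0.47  1.67 -0.    1.01 -1.4 ]
top [ 460.2 -279.6  -12.5] 42.0 0.97
top [ 456.6 -275.7   -0. ] 42.7 0.85
bot [ 463.6 -283.4    5.7] 42.5 0.99
bot [ 464.3 -284.6    0. ] 42.5 0.96
dial [ 457.1 -276.1   -5.1] 50.3 1.0
dial [ 455.7 -274.6   -0. ] 47.0 1.0
```

View pics/g.png

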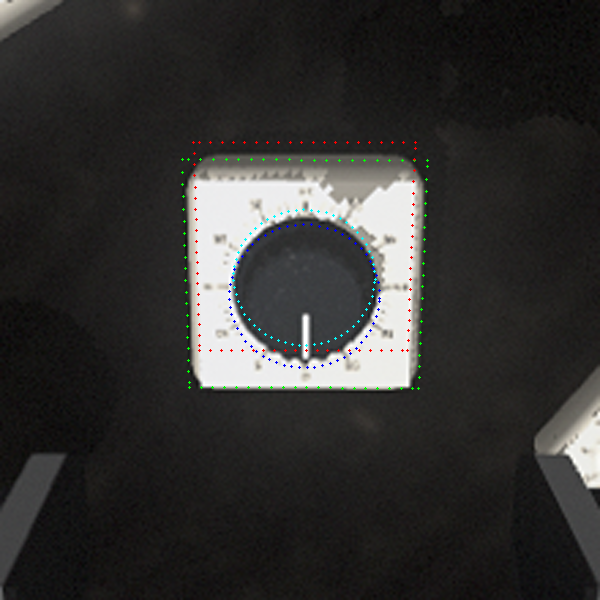

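The crop shows the middle timer's case over (190–424,155–388) and the dial centre at about (306,288). The overlay needs a shift of about 2.5 mm down-image, so I take (459,-278).

Request:
apply_moves:
  delta_pos:
    - [0.0025, -0.0022, -0.045]
    - [0, 0, -0.045]
    - [0, 0, -0.029]
    - [0, 0, 0]
    - [0, 0, 0]
  twist:
    - [0, 0, 0]
    - [0, 0, 0]
    - [0, 0, 0]
    - [0, 0, 0]
    - [0, 0, 0]
  claw: [0.5, 0.5, 0.5, 0.5, -0.3]
  newtons: 50

```text
t: 14.6
position: [459.4, -278.9, 32.9]
tcp_rot: [-1.261, -2.877, 0.002]
force: [0.3, -0.2, 0.1]
width: 51.0
```

Request:
apply_moves:
  delta_pos:
    - [0, 0, 0]
    - [0, 0, 0]
    - [0, 0, 0]
    - [0, 0, 0]
    - [0, 0, 0]
  twist:
    - [0, 0, 0]
    - [0, 0, 0]
    - [0, 0, 0]
    - [0, 0, 0]
    - [0, 0, 0]
  claw: [-0.3, -0.3, -0.3, -0.3, -0.3]

```text
t: 15.1
position: [460.0, -279.4, 34.0]
tcp_rot: [1.26, 2.875, -0.003]
force: [1.0, 3.2, 13.1]
width: 33.1
```

Run:
```python
from st import *
st()
```

```text
15.1 pos [ 460.  -279.4   34. ] ty [ 0.735  0.678 -0.001] yaw_ty 42.66 tz [ 0.002 -0.003 -1.   ] w 33.1 F [ 1.   3.2 13.1] j [-0.66  0.65  1.75 -0.    0.74 -1.4 ]
```

Request:
apply_moves:
  delta_pos:
    - [0, 0, 0.01]
    - [0, 0, 0.04]
    - [0, 0, 0.045]
    - [0, 0, 0.045]
    - [0, 0, 0.03]
  twist:
    - [0, 0, 0]
    - [0, 0, 0]
    - [0, 0, 0]
    - [0, 0, 0]
    - [0, 0, 0]
  claw: [-0.3, -0.3, -0.3, -0.3, -0.3]

```text
t: 15.6
position: [459.3, -279.2, 206.3]
tcp_rot: [1.26, 2.874, -0.004]
force: [1.4, -0.5, -2.1]
width: 32.7
```

```bash
cat >> st.py <<'E'
RT=np.c_[-TR[:,1],-TR[:,0],-TR[:,2]]
E
python3 - <<'E'
from st import *
need(tw([-24,-21,34+95]),RT)
p=save("w10");cv2.imwrite("pics/w10b.png",p["img"][60:420])
E
```

```text
15.6 pos [ 459.3 -279.2  206.3] ty [ 0.735  0.678 -0.001] yaw_ty 42.67 tz [ 0.002 -0.004 -1.   ] w 32.7 F [ 1.4 -0.5 -2.1] j [-0.66  0.4   1.6  -0.    1.14 -1.4 ]
need dpos [170.6 360.4 -48.7] twist [-17.74  17.57   6.11] in tray axes [-368.4 -108.2  118. ]
```

View pics/w10b.png

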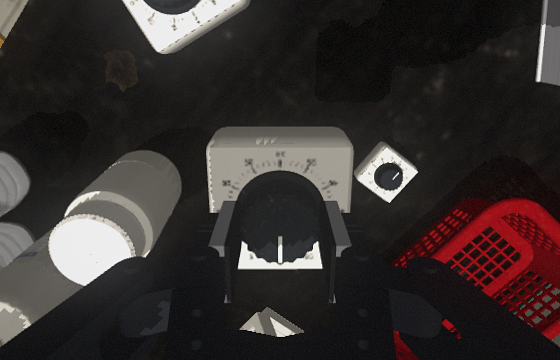

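The timer is held level, case columns 207–353, near edge at full-frame row ~328. I'll check its offset in the hand.

Run:
```python
from st import *
p=pickle.load(open("pics/w10.pkl","rb"));o,r=st()
def it(xy,z):
    c,v=ray(p,xy);c=r.T@(c-o["position"]);v=r.T@v;return (c+v*(z-c[2])/v[2]).round(1)
for n,xy,z in(("far bottom",(280,188),33),("far top",(280,204),5),("near top",(280,328),5),("near top in",(280,328),4),("L far",(208,195),18),("R far",(353,195),18),("far top L",(212,206),6),("far top R",(350,206),6)): print(n,it(xy,z))
g=p["img"].mean(2);print(g[180:212:1,280].round().astype(int).tolist(),g[318:336,250].round().astype(int).tolist())
```

```text
15.65 pos [ 460.7 -280.2  210. ] ty [0.735 0.678 0.   ] yaw_ty 42.67 tz [ 0.006 -0.007 -1.   ] w 33.1 F [ 2.5 -1.7  5.2] j [-0.66  0.39  1.59 -0.    1.15 -1.4 ]
far bottom [34.  -1.1 33. ]
far top [34.3 -1.1  5. ]
near top [-24.   -1.1   5. ]
near top in [-23.3  -1.1   4. ]
L far [ 34.6 -32.6  18. ]
R far [34.6 30.8 18. ]
far top L [ 33.2 -28.8   6. ]
far top R [33.2 27.5  6. ]
[28, 29, 30, 33, 33, 31, 55, 89, 86, 84, 86, 87, 86, 89, 89, 91, 96, 100, 108, 112, 117, 119, 124, 125, 131, 135, 137, 143, 157, 157, 157, 150] [168, 201, 233, 237, 237, 236, 236, 237, 237, 241, 201, 93, 25, 33, 31, 35, 29, 30]
```

Request:
apply_moves:
  delta_pos:
    - [0.017, 0.036, 0.008]
    - [0.017, 0.036, 0.008]
    - [0.017, 0.036, 0.008]
    - [0.017, 0.036, 0]
    - [0.017, 0.036, 0]
  twist:
    - [-1.77, 1.76, 0.61]
    - [-1.77, 1.76, 0.61]
    - [-1.77, 1.76, 0.61]
    - [-1.77, 1.76, 0.61]
    - [-1.77, 1.76, 0.61]
  claw: [-0.3, -0.3, -0.3, -0.3, -0.3]

```text
t: 16.15
position: [544.3, -97.2, 227.4]
tcp_rot: [-1.149, -2.823, 0.315]
force: [0.5, -0.6, -0.3]
width: 32.6
```

Request:
apply_moves:
  delta_pos:
    - [0.017, 0.036, 0]
    - [0.017, 0.036, 0]
    - [0.017, 0.036, 0]
    - [0.017, 0.036, -0.015]
    - [0.017, 0.036, -0.02]
  twist:
    - [-1.77, 1.76, 0.61]
    - [-1.77, 1.76, 0.61]
    - [-1.77, 1.76, 0.61]
    - [-1.77, 1.76, 0.61]
    - [-1.77, 1.76, 0.61]
  claw: [-0.3, -0.3, -0.3, -0.3, -0.3]

```text
t: 16.65
position: [629.8, 83.0, 192.6]
tcp_rot: [-1.029, -2.739, 0.605]
force: [2.0, -1.2, -1.2]
width: 32.9
```

Request:
apply_moves:
  delta_pos:
    - [0, 0, 0]
    - [0, 0, 0]
  twist:
    - [0, 0, 0]
    - [0, 0, 0]
  claw: [-0.3, -0.3]

```text
t: 16.85
position: [628.7, 82.1, 190.5]
tcp_rot: [-1.025, -2.737, 0.605]
force: [0.8, -1.2, -1.1]
width: 33.1
```

Run:
```python
from st import *
need(tw([-24,-21,34+50]),RT);intray()
```

```text
16.85 pos [628.7  82.1 190.5] ty [ 0.594  0.684 -0.423] yaw_ty 49.01 tz [-0.282 -0.316 -0.906] w 33.1 F [ 0.8 -1.2 -1.1] j [ 0.17  0.73  1.08 -0.27  1.68 -0.66]
need dpos [-11.3 -15.2 -73.7] twist [-0.16 -0.26  0.07] in tray axes [-14.    1.4 -74.8]
16.85 pos [628.7  82.1 190.5] ty [ 0.594  0.684 -0.423] yaw_ty 49.01 tz [-0.282 -0.316 -0.906] w 33.1 F [ 0.8 -1.2 -1.1] j [ 0.17  0.73  1.08 -0.27  1.68 -0.66]
TCP in tray [-10.  -22.4 158.8] F tray [-0.1  1.4 -1.2]
```

Request:
apply_moves:
  delta_pos:
    - [0.0094, 0.0087, -0.0059]
    - [-0.007, -0.008, -0.0227]
    - [-0.007, -0.008, -0.0227]
    - [-0.0068, -0.0079, -0.0226]
    - [0, 0, 0]
  twist:
    - [0, 0, 0]
    - [0, 0, 0]
    - [0, 0, 0]
    - [0, 0, 0]
    - [0, 0, 0]
  claw: [-0.3, -0.3, -0.3, -0.3, -0.3]

```text
t: 17.35
position: [615.5, 64.0, 116.3]
tcp_rot: [-1.029, -2.733, 0.605]
force: [-0.5, 0.1, -1.7]
width: 32.3
```

Run:
```python
from st import *
intray();p=save("w11");
cv2.imwrite("pics/w11b.png",cv2.resize(p["img"][150:400,130:430],(780,600*780//(300*600//250)) if 0 else (720,600),interpolation=cv2.INTER_CUBIC))
```

```text
17.35 pos [615.5  64.  116.3] ty [ 0.596  0.682 -0.424] yaw_ty 48.83 tz [-0.285 -0.315 -0.905] w 32.3 F [-0.5  0.1 -1.7] j [ 0.15  0.78  1.19 -0.27  1.52 -0.64]
TCP in tray [-21.1 -20.5  82.1] F tray [-0.5 -0.5 -1.7]
```

View pics/w11b.png

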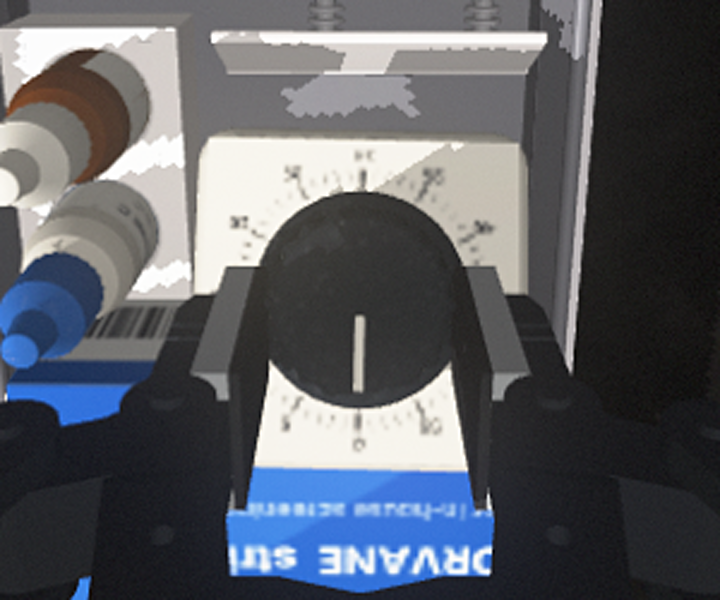

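The crop shows the timer beside the carton and clear of the cheek, with the brown and blue bottles at left untouched. I need the timer's pitch in the hand.

Run:
```python
from st import *
from scipy.optimize import least_squares
p9=pickle.load(open("pics/w9.pkl","rb"));p=pickle.load(open("pics/w11.pkl","rb"));o,r=st()
a=onz(p9,(282.2,237.9),30.5);b=onz(p9,(282.2,170.8),30.5);c=(a+b)/2;print("labels in w9",a.round(1),b.round(1),"mid",c.round(1),"half",np.linalg.norm(a-b)/2)
e=onz(p9,(282,242.3),30);f=onz(p9,(282,166),30);print("near/far top edge from mid",np.linalg.norm(e-c).round(1),np.linalg.norm(f-c).round(1), "bottom far edge",onz(p9,(282,100+157*.3667),0).round(1))
H=np.linalg.norm(a-b)/2
cam,_=ray(p,(0,0))
def it(xy,z):
    c,v=ray(p,xy);c=r.T@(c-o["position"]);v=r.T@v;return (c+v*(z-c[2])/v[2]).round(1)
for n,xy,z in(("0",(279.2,334.6),3.5),("opp",(281.3,214.6),3.5),("near edge",(280,345),4),("far edge",(280,207),4),("far edge bot",(280,204),30),("L",(212,214),4),("R",(350,210),4)): print(n,it(xy,z))
# 2-dof: tool x offset and pitch, labels at +-H, height 3.5
def res(q): 
    x0,ph,z=q;R2=R.from_rotvec([0,ph,0]).as_matrix();L=np.array([[-H,0,-30.5],[H,0,-30.5]])@R2.T+[x0,-.9,34+z]
    u=proj(p,L@r.T+o["position"]);return np.r_[u[0,1]-334.6,u[1,1]-214.6,z*.8]
s=least_squares(res,[0,0,0]);print("x0,pitch deg,z",s.x[0].round(2),np.degrees(s.x[1]).round(2),s.x[2].round(2))
```

```text
17.4 pos [616.7  64.5 117.7] ty [ 0.597  0.682 -0.423] yaw_ty 48.81 tz [-0.283 -0.315 -0.906] w 32.2 F [-0.3 -0.1 -0.4] j [ 0.15  0.78  1.19 -0.27  1.52 -0.64]
labels in w9 [ 477.  -296.9   30.5] [ 441.9 -259.1   30.5] mid [ 459.5 -278.    30.5] half 25.798754072195056
near/far top edge from mid 29.6 29.2 bottom far edge [ 438.9 -255.9    0. ]
0 [-28.6  -1.7   3.5]
opp [28.8 -0.8  3.5]
near edge [-34.6  -1.3   4. ]
far edge [31.8 -1.4  4. ]
far edge bot [25.4 -1.4 30. ]
L [ 28.8 -29.2   4. ]
R [30.6 27.2  4. ]
x0,pitch deg,z -11.11 -23.16 -0.19
```

```bash
cat > pitch.py <<'E'
from st import *
from scipy.optimize import least_squares
def level_rows(p,pos,r,x0=1.4,z=34,H=25.8):
    L=np.array([[-H,0,-30.5],[H,0,-30.5],[-29.5,0,-30],[29.5,0,-30],[32,0,-1]])+[x0,-.9,z]
    return proj(p,L@r.T+pos)[:,1].round(1)
E
python3 - <<'E'
from pitch import *
p=pickle.load(open("pics/w10.pkl","rb"))
o=readout.observe();r=R.from_rotvec(o["tcp_rot"]).as_matrix()
a=np.radians(42.67);RD=np.c_[[-np.sin(a),np.cos(a),0],[np.cos(a),np.sin(a),0],[0,0,-1]]
print("w10 level rows 0,opp,near,far,farbot:",level_rows(p,np.array([459.8,-279.5,208]),RD)," seen opp 215, near 328, farbot 187")
p=pickle.load(open("pics/w11.pkl","rb"));print("w11 level",level_rows(p,o["position"],r),"seen 334.6 214.6 345 207")
E
```

```text
w10 level rows 0,opp,near,far,farbot: [325.7 217.8 332.  208.9 185.6]  seen opp 215, near 328, farbot 187
w11 level [326.6 218.2 332.9 209.2 186.2] seen 334.6 214.6 345 207
```

Request:
apply_moves:
  delta_pos:
    - [0.0055, 0.0064, 0.0181]
    - [0.0055, 0.0064, 0.0181]
    - [0.024, -0.0207, 0]
    - [0.024, -0.0207, 0]
    - [0, 0, 0]
  twist:
    - [0, 0, 0]
    - [0, 0, 0]
    - [0, 0, 0]
    - [0, 0, 0]
    - [0, 0, 0]
  claw: [-0.3, -0.3, -0.3, -0.3, -0.3]

```text
t: 17.9
position: [679.3, 34.2, 155.2]
tcp_rot: [-1.034, -2.738, 0.603]
force: [-1.3, 0.1, -1.8]
width: 31.9
```

Run:
```python
from st import *
intray();need(tw([-21,42,100]),RT)
```

```text
17.9 pos [679.3  34.2 155.2] ty [ 0.6    0.681 -0.42 ] yaw_ty 48.64 tz [-0.279 -0.315 -0.907] w 31.9 F [-1.3  0.1 -1.8] j [ 0.1   0.82  0.99 -0.29  1.66 -0.72]
TCP in tray [-22.3  47.2 125.6] F tray [-0. -1. -2.]
17.9 pos [679.3  34.2 155.2] ty [ 0.6    0.681 -0.42 ] yaw_ty 48.64 tz [-0.279 -0.315 -0.907] w 31.9 F [-1.3  0.1 -1.8] j [ 0.1   0.82  0.99 -0.29  1.66 -0.72]
need dpos [-11.8  -5.7 -22.6] twist [-0.14  0.05  0.32] in tray axes [  1.3  -5.2 -25.6]
```

Request:
apply_moves:
  delta_pos:
    - [-0.006, -0.003, -0.0113]
    - [-0.0058, -0.0027, -0.0113]
    - [-0.0008, -0.001, -0.0027]
    - [-0.0008, -0.001, -0.0027]
    - [0, 0, 0]
  twist:
    - [0, 0, 0.3]
    - [0, 0, 0]
    - [0, 0, 0]
    - [0, 0, 0]
    - [0, 0, 0]
  claw: [-0.3, -0.3, -0.3, -0.3, -0.3]
  newtons: 20

```text
t: 18.4
position: [667.0, 29.3, 130.4]
tcp_rot: [-1.027, -2.75, 0.602]
force: [13.7, 2.3, 26.7]
width: 32.2
```

Run:
```python
from st import *
intray()
```

```text
18.4 pos [667.   29.3 130.4] ty [ 0.597  0.686 -0.416] yaw_ty 48.99 tz [-0.27  -0.317 -0.909] w 32.2 F [13.7  2.3 26.7] j [ 0.1   0.82  1.06 -0.29  1.58 -0.71]
TCP in tray [-22.1  41.2  98.2] F tray [ 1.5  8.8 28.8]
```

Run:
```python
from pitch import *
p=save("w12");o=readout.observe();r=R.from_rotvec(o["tcp_rot"]).as_matrix()
print(level_rows(p,o["position"],r));g=p["img"].mean(2)
for c in(255,280,300):
    d=np.abs(cv2.GaussianBlur(g,(1,5),0)[170:370,c][2:]-cv2.GaussianBlur(g,(1,5),0)[170:370,c][:-2]); print(c,[(171+i,int(g[169+i,c]),int(g[174+i,c])) for i in range(1,197) if d[i]>12 and d[i]>=d[i-1] and d[i]>=d[i+1]])
intray()
```

```text
[323.  215.4 329.3 206.5 183.9]
255 [(177, 164, 127), (198, 133, 172), (204, 170, 253), (226, 253, 216), (230, 208, 234), (234, 254, 88), (312, 66, 254), (332, 253, 51)]
280 [(200, 147, 216), (204, 205, 253), (218, 249, 158), (224, 170, 202), (227, 189, 81), (289, 59, 215), (313, 219, 255), (318, 255, 218), (321, 47, 215), (324, 248, 236), (326, 215, 247), (333, 255, 56)]
300 [(197, 122, 151), (203, 162, 254), (224, 253, 216), (232, 219, 69), (314, 62, 250), (333, 254, 50)]
18.45 pos [667.   29.4 130.5] ty [ 0.597  0.686 -0.416] yaw_ty 48.99 tz [-0.27  -0.317 -0.909] w 32.4 F [12.7  1.6 27.5] j [ 0.1   0.82  1.06 -0.29  1.58 -0.71]
TCP in tray [-22.1  41.1  98.2] F tray [ 2.9  8.5 29. ]
```

Request:
apply_moves:
  delta_pos:
    - [0.001, 0.0013, 0.0036]
    - [0, 0, 0]
    - [-0.001, -0.0013, -0.0036]
    - [0, 0, 0]
    - [0, 0, 0]
  twist:
    - [0, 0, 0]
    - [0, 0, 0]
    - [0, 0, 0]
    - [0, 0, 0]
    - [0, 0, 0]
  claw: [-0.2, -0.05, -0.05, -0.05, -0.05]

```text
t: 18.95
position: [662.7, 29.6, 124.4]
tcp_rot: [-1.02, -2.739, 0.606]
force: [0.7, 1.3, 0.5]
width: 40.8
```

Run:
```python
from pitch import *
intray();p=save("w13");o=readout.observe();r=R.from_rotvec(o["tcp_rot"]).as_matrix()
print(level_rows(p,o["position"],r));g=p["img"].mean(2)
for c in(255,280,300):
    d=np.abs(cv2.GaussianBlur(g,(1,5),0)[170:370,c][2:]-cv2.GaussianBlur(g,(1,5),0)[170:370,c][:-2]); print(c,[(171+i,int(g[169+i,c]),int(g[174+i,c])) for i in range(1,197) if d[i]>12 and d[i]>=d[i-1] and d[i]>=d[i+1]])
```

```text
18.95 pos [662.7  29.6 124.4] ty [ 0.592  0.686 -0.424] yaw_ty 49.23 tz [-0.281 -0.317 -0.906] w 40.8 F [0.7 1.3 0.5] j [ 0.1   0.83  1.06 -0.29  1.58 -0.71]
TCP in tray [-22.3  37.7  91.6] F tray [-1.1 -0.3  1.1]
[323.2 215.6 329.5 206.7 184.1]
255 [(190, 142, 92), (194, 87, 130), (206, 143, 208), (212, 219, 232), (215, 196, 254), (227, 254, 217), (233, 189, 251), (240, 254, 224), (248, 227, 84), (317, 74, 255), (335, 254, 55)]
280 [(184, 116, 139), (190, 140, 100), (194, 87, 129), (206, 147, 213), (212, 217, 251), (237, 254, 79), (328, 76, 254), (335, 255, 56)]
300 [(182, 131, 133), (185, 105, 139), (190, 139, 115), (193, 107, 125), (205, 139, 203), (214, 227, 221), (230, 220, 198), (233, 186, 220), (239, 221, 73), (328, 62, 253), (334, 254, 53)]
```

Request:
apply_moves:
  delta_pos:
    - [0, 0, 0]
    - [0, 0, 0]
    - [0, 0, 0]
    - [0, 0, 0]
  twist:
    - [0, 0, 0]
    - [0, 0, 0]
    - [0, 0, 0]
    - [0, 0, 0]
  claw: [-0.35, -0.35, -0.35, -0.35]
  newtons: 90

```text
t: 19.4
position: [663.2, 29.9, 124.9]
tcp_rot: [-1.02, -2.74, 0.605]
force: [1.9, 2.9, 4.6]
width: 31.3
```

Request:
apply_moves:
  delta_pos:
    - [0.0027, 0.0032, 0.009]
    - [0.0055, 0.0064, 0.0181]
    - [0, 0, 0]
  twist:
    - [0, 0, 0]
    - [0, 0, 0]
    - [0, 0, 0]
  claw: [-0.35, -0.35, -0.35]

```text
t: 19.7
position: [672.5, 40.0, 153.9]
tcp_rot: [-1.021, -2.743, 0.604]
force: [0.5, -0.6, -1.5]
width: 31.1
```

Run:
```python
from pitch import *
intray();p=save("w14");o=readout.observe();r=R.from_rotvec(o["tcp_rot"]).as_matrix()
print(level_rows(p,o["position"],r,-1.2))
cv2.imwrite("pics/w14b.png",cv2.resize(p["img"][150:400,130:430],(720,600),interpolation=cv2.INTER_CUBIC))
```

```text
19.7 pos [672.5  40.  153.9] ty [ 0.593  0.687 -0.421] yaw_ty 49.19 tz [-0.278 -0.317 -0.907] w 31.1 F [ 0.5 -0.6 -1.5] j [ 0.11  0.81  1.01 -0.29  1.65 -0.72]
TCP in tray [-22.8  38.3 124.4] F tray [-0.5  0.8 -1.5]
[325.4 219.6 331.6 210.8 187.8]
```

View pics/w14b.png

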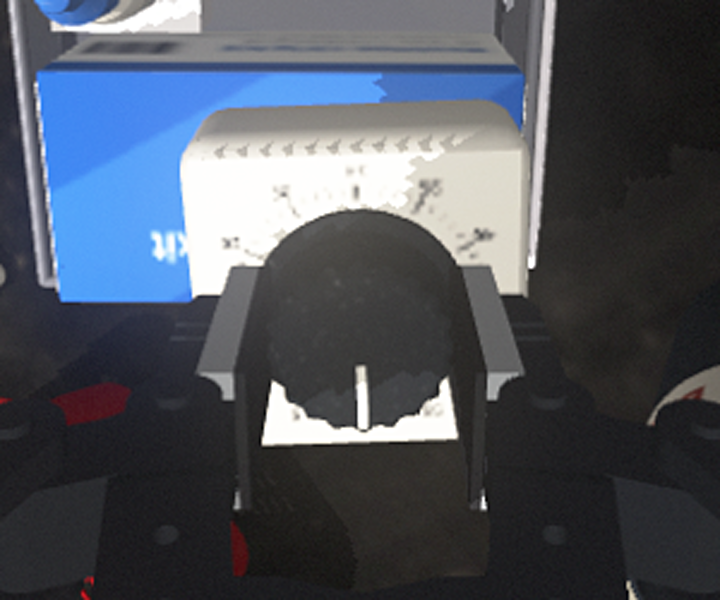

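The timer is level again: case columns 182–527 of the crop, near edge at row ~442, and the carton's right edge at row ~68. I'll compute the carton's right face from this view.

Run:
```python
from pitch import *
p=pickle.load(open("pics/w14.pkl","rb"));o=readout.observe();r=R.from_rotvec(o["tcp_rot"]).as_matrix()
def pl(xy,z):
    c,v=ray(p,xy);c=TR.T@(c-TQ[:3]);v=TR.T@v;return (c+v*(z-c[2])/v[2]).round(1)
print("carton edge",pl((150,150+71/2.4),57.4),pl((280,150+68/2.4),57.4),pl((345,150+67/2.4),57.4))
print("left end corner",pl((130+60/2.4,150+302/2.4),57.4))
t=o["position"]
for n,xy,z in(("timer far bottom",(280,193),124.4-33),("far top",(280,213),124.4-4),("near",(280,334),124.4-4)): print(n,pl(xy,z))
intray()
need(tw([-22,-24.5,120]),RT)
```

```text
carton edge [52.9 10.7 57.4] [-22.    9.7  57.4] [-59.3   9.3  57.4]
left end corner [55.9 72.3 57.4]
timer far bottom [-21.9   9.3  91.4]
far top [-21.9  10.1 120.4]
near [-22.1  68.8 120.4]
19.75 pos [671.8  39.6 152.5] ty [ 0.592  0.686 -0.422] yaw_ty 49.21 tz [-0.279 -0.317 -0.907] w 31.0 F [-0.4  0.  -1.2] j [ 0.11  0.81  1.01 -0.29  1.65 -0.72]
TCP in tray [-22.6  38.  122.8] F tray [-0.3 -0.3 -1.2]
19.75 pos [671.8  39.6 152.5] ty [ 0.592  0.686 -0.422] yaw_ty 49.21 tz [-0.279 -0.317 -0.907] w 31.0 F [-0.4  0.  -1.2] j [ 0.11  0.81  1.01 -0.29  1.65 -0.72]
need dpos [-48.3  39.7  -2.2] twist [-0.17 -0.14 -0.17] in tray axes [  0.6 -62.5  -2.8]
```

Request:
apply_moves:
  delta_pos:
    - [-0.0242, 0.021, 0]
    - [-0.0242, 0.021, 0]
    - [0, 0, 0]
    - [-0.005, -0.0057, -0.0163]
    - [0, 0, 0]
  twist:
    - [-0.36, -0.41, -1.18]
    - [0, 0, 0]
    - [0, 0, 0]
    - [0, 0, 0]
    - [0, 0, 0]
  claw: [-0.35, -0.35, -0.35, -0.35, -0.35]

```text
t: 20.25
position: [616.2, 74.8, 133.5]
tcp_rot: [-1.051, -2.728, 0.611]
force: [-0.4, -0.4, -1.1]
width: 30.5
```

```bash
cat >> pitch.py <<'E'
def rows(n,x0=-2.4):
    p=save(n);o=readout.observe();r=R.from_rotvec(o["tcp_rot"]).as_matrix();print("level: 0,opp,near,far,farbot",level_rows(p,o["position"],r,x0));g=cv2.GaussianBlur(p["img"].mean(2),(1,5),0)
    for c in(262,280,298):
        d=np.abs(g[172:372,c]-g[170:370,c]);print(c,[(171+i,int(g[168+i,c]),int(g[174+i,c])) for i in range(1,197) if d[i]>14 and d[i]>=d[i-1] and d[i]>=d[i+1]])
E
python3 - <<'E'
from pitch import *
intray();rows("w15")
E
```

```text
20.25 pos [616.2  74.8 133.5] ty [ 0.607  0.671 -0.426] yaw_ty 47.84 tz [-0.284 -0.317 -0.905] w 30.5 F [-0.4 -0.4 -1.1] j [ 0.17  0.77  1.17 -0.27  1.56 -0.62]
TCP in tray [-21.6 -27.1 101.3] F tray [ 0.  -0.1 -1.2]
level: 0,opp,near,far,farbot [332.6 226.1 338.7 217.2 193.1]
262 [(173, 247, 170), (186, 166, 188), (193, 188, 133), (206, 147, 198), (214, 186, 254), (240, 254, 96), (324, 79, 254), (335, 253, 165), (347, 165, 207), (351, 203, 160)]
280 [(184, 234, 186), (192, 186, 132), (205, 143, 209), (210, 199, 242), (219, 253, 233), (222, 229, 254), (237, 254, 88), (302, 63, 225), (309, 224, 254), (328, 255, 241), (330, 242, 234), (334, 241, 166), (347, 163, 203), (351, 211, 148), (364, 149, 249)]
298 [(172, 210, 202), (175, 203, 233), (184, 236, 183), (192, 184, 131), (206, 152, 221), (224, 251, 243), (227, 244, 254), (234, 254, 223), (240, 223, 75), (323, 74, 254), (333, 253, 149), (346, 148, 204), (351, 209, 148), (363, 147, 253)]
```

Request:
apply_moves:
  delta_pos:
    - [-0.0043, -0.0049, -0.014]
    - [-0.0043, -0.005, -0.0141]
    - [0, 0, 0]
  twist:
    - [0, 0, 0]
    - [0, 0, 0]
    - [0, 0, 0]
  claw: [-0.35, -0.35, -0.35]

```text
t: 20.6
position: [608.2, 64.9, 106.1]
tcp_rot: [-1.052, -2.728, 0.611]
force: [-0.5, 0.2, -0.8]
width: 31.0
```

Run:
```python
from pitch import *
intray();rows("w16")
```

```text
20.6 pos [608.2  64.9 106.1] ty [ 0.608  0.67  -0.425] yaw_ty 47.79 tz [-0.284 -0.317 -0.905] w 31.0 F [-0.5  0.2 -0.8] j [ 0.16  0.79  1.22 -0.27  1.49 -0.61]
TCP in tray [-21.7 -26.6  71.1] F tray [-0.1 -0.5 -0.8]
level: 0,opp,near,far,farbot [332.5 225.8 338.7 217.  192.9]
262 [(179, 149, 230), (183, 238, 169), (193, 169, 130), (206, 145, 197), (213, 189, 252), (240, 254, 93), (324, 79, 253), (334, 253, 163)]
280 [(179, 126, 221), (183, 212, 168), (192, 168, 128), (206, 149, 211), (210, 192, 241), (219, 253, 230), (222, 227, 253), (236, 253, 84), (302, 60, 221), (309, 221, 254), (328, 255, 240), (330, 241, 229), (334, 240, 163)]
298 [(179, 128, 219), (183, 214, 165), (192, 167, 127), (206, 150, 217), (231, 253, 216), (240, 221, 71), (323, 73, 253), (333, 253, 162)]
```

Request:
apply_moves:
  delta_pos:
    - [-0.0025, -0.0035, -0.0091]
    - [-0.0025, -0.0035, -0.0091]
    - [0, 0, 0]
  twist:
    - [0, 0, 0]
    - [0, 0, 0]
    - [0, 0, 0]
  claw: [-0.35, -0.35, -0.35]

```text
t: 20.95
position: [603.6, 58.2, 88.1]
tcp_rot: [-1.052, -2.73, 0.61]
force: [2.2, -0.5, -1.0]
width: 30.7
```

Run:
```python
from pitch import *
intray();rows("w17")
```

```text
20.95 pos [603.6  58.2  88.1] ty [ 0.608  0.671 -0.424] yaw_ty 47.79 tz [-0.282 -0.317 -0.906] w 30.7 F [ 2.2 -0.5 -1. ] j [ 0.15  0.8   1.25 -0.28  1.44 -0.6 ]
TCP in tray [-22.  -25.6  51.4] F tray [-1.4  2.  -0.5]
level: 0,opp,near,far,farbot [331.4 225.  337.6 216.2 192.3]
262 [(175, 125, 247), (184, 231, 146), (194, 149, 114), (206, 123, 167), (213, 160, 247), (239, 245, 71), (324, 62, 247), (335, 247, 116), (344, 118, 62), (359, 62, 144)]
280 [(175, 112, 248), (181, 248, 205), (185, 216, 146), (194, 151, 112), (206, 124, 182), (211, 174, 233), (214, 202, 240), (218, 244, 193), (222, 203, 247), (236, 243, 69), (302, 48, 194), (312, 194, 251), (328, 252, 214), (331, 192, 221), (335, 238, 118), (344, 118, 62), (358, 61, 143)]
298 [(175, 113, 249), (180, 243, 211), (185, 213, 147), (193, 147, 112), (207, 136, 199), (213, 199, 249), (224, 249, 240), (227, 235, 248), (234, 247, 195), (240, 195, 60), (323, 58, 247), (334, 247, 116), (344, 117, 61), (358, 61, 142)]
```

Request:
apply_moves:
  delta_pos:
    - [-0.0008, -0.0021, -0.0045]
    - [-0.001, -0.002, -0.0045]
    - [0, 0, 0]
  twist:
    - [0, 0, 0]
    - [0, 0, 0]
    - [0, 0, 0]
  claw: [-0.35, -0.35, -0.35]

```text
t: 21.3
position: [601.9, 54.4, 79.5]
tcp_rot: [-1.052, -2.73, 0.609]
force: [1.6, -0.8, -2.1]
width: 30.6
```

Run:
```python
from pitch import *
intray();rows("w18")
```

```text
21.3 pos [601.9  54.4  79.5] ty [ 0.608  0.671 -0.424] yaw_ty 47.8 tz [-0.282 -0.317 -0.906] w 30.6 F [ 1.6 -0.8 -2.1] j [ 0.14  0.81  1.26 -0.28  1.42 -0.6 ]
TCP in tray [-22.  -24.4  41.9] F tray [-1.3  1.7 -1.7]
level: 0,opp,near,far,farbot [330.6 224.4 336.8 215.6 191.8]
262 [(173, 120, 251), (179, 251, 219), (184, 220, 155), (193, 158, 119), (207, 137, 192), (215, 190, 251), (240, 251, 79), (324, 65, 250), (334, 248, 120), (356, 120, 61)]
280 [(172, 119, 249), (178, 249, 220), (185, 220, 153), (193, 159, 119), (206, 132, 186), (214, 176, 244), (218, 241, 201), (222, 209, 249), (237, 243, 75), (302, 50, 202), (308, 202, 253), (328, 254, 206), (330, 235, 197), (334, 206, 121), (356, 120, 62)]
298 [(172, 119, 249), (178, 249, 220), (187, 219, 155), (193, 155, 119), (206, 135, 182), (212, 182, 243), (220, 251, 244), (223, 240, 251), (232, 251, 201), (240, 203, 64), (323, 61, 250), (333, 248, 122), (355, 121, 64)]
```

Request:
apply_moves:
  delta_pos:
    - [-0.0008, -0.0014, -0.0033]
    - [-0.0008, -0.001, -0.0027]
    - [-0.0005, -0.0006, -0.0018]
    - [0, 0, 0]
  twist:
    - [0, 0, 0]
    - [0, 0, 0]
    - [0, 0, 0]
    - [0, 0, 0]
  claw: [-0.35, -0.35, -0.35, -0.35]

```text
t: 21.75
position: [601.0, 52.2, 74.3]
tcp_rot: [-1.054, -2.734, 0.608]
force: [-0.7, 6.6, 27.7]
width: 30.6
```

Run:
```python
from pitch import *
intray();rows("w19")
```

```text
21.75 pos [601.   52.2  74.3] ty [ 0.61   0.671 -0.422] yaw_ty 47.75 tz [-0.278 -0.316 -0.907] w 30.6 F [-0.7  6.6 27.7] j [ 0.14  0.81  1.27 -0.28  1.41 -0.6 ]
TCP in tray [-22.2 -23.6  36.3] F tray [ 7.6 -4.8 27. ]
level: 0,opp,near,far,farbot [330.2 224.1 336.4 215.3 191.6]
262 [(173, 115, 253), (180, 254, 231), (186, 231, 168), (194, 172, 134), (205, 139, 199), (212, 208, 249), (240, 254, 88), (324, 71, 253), (330, 253, 190), (334, 220, 86), (341, 86, 128), (363, 129, 65)]
280 [(173, 130, 253), (179, 253, 231), (186, 231, 166), (194, 173, 133), (206, 149, 210), (210, 193, 240), (219, 253, 229), (222, 227, 253), (237, 251, 83), (302, 54, 215), (311, 215, 255), (328, 255, 187), (331, 215, 143), (334, 187, 94), (339, 98, 130), (363, 129, 66)]
298 [(173, 129, 253), (179, 253, 230), (190, 230, 162), (194, 183, 132), (204, 137, 186), (208, 171, 215), (213, 214, 254), (230, 253, 213), (240, 217, 72), (323, 65, 249), (327, 209, 209), (333, 209, 94), (337, 105, 123), (363, 129, 65)]
```

Request:
apply_moves:
  delta_pos:
    - [0.0004, 0.0005, 0.0014]
    - [0, 0, 0]
    - [0, 0, 0]
  twist:
    - [0, 0, 0]
    - [0, 0, 0]
    - [0, 0, 0]
  claw: [-0.35, 0.15, 0.15]

```text
t: 22.1
position: [600.3, 52.1, 73.5]
tcp_rot: [-1.052, -2.731, 0.609]
force: [-0.4, 0.7, -0.0]
width: 48.9
```

Request:
apply_moves:
  delta_pos:
    - [0.003, 0.0034, 0.01]
    - [0.0084, 0.0096, 0.0272]
    - [0.011, 0.0128, 0.0362]
    - [0.011, 0.0128, 0.0362]
    - [0, 0, 0]
  twist:
    - [0, 0, 0]
    - [0, 0, 0]
    - [0, 0, 0]
    - [0, 0, 0]
    - [0, 0, 0]
  claw: [0.15, 0.15, 0.15, 0.15, 0.15]

```text
t: 22.6
position: [637.2, 92.6, 188.6]
tcp_rot: [-1.056, -2.739, 0.603]
force: [0.1, 0.3, -0.0]
width: 49.3
```

Run:
```python
from pitch import *
intray();p=save("w20");T=snapshot("top");S=snapshot("scene")
z=lambda i,w,h:cv2.resize(i,(w,h),interpolation=cv2.INTER_CUBIC)
a=z(p["img"],560,420);b=np.vstack([z(T["img"][130:220,205:300],230,210),z(S["img"][165:240,255:345],230,210)])
cv2.imwrite("pics/fin.png",np.hstack([a,b]))
for n in("wide_jar","dropper_bottle"):
    print(n,[(round(k["score"],2),np.round(k["xy"]).tolist()) for k in regions_of(T,n)],[(round(k["score"],2),np.round(k["xy"]).tolist()) for k in regions_of(S,n)])
```

```text
22.6 pos [637.2  92.6 188.6] ty [ 0.611  0.673 -0.417] yaw_ty 47.72 tz [-0.273 -0.315 -0.909] w 49.3 F [ 0.1  0.3 -0. ] j [ 0.19  0.75  1.05 -0.26  1.68 -0.63]
TCP in tray [-23.  -23.  162.7] F tray [-0.3 -0.1  0.1]
wide_jar [(0.94, [414.0, 240.0])] [(0.79, [321.0, 344.0])]
dropper_bottle [] []
```

View pics/fin.png

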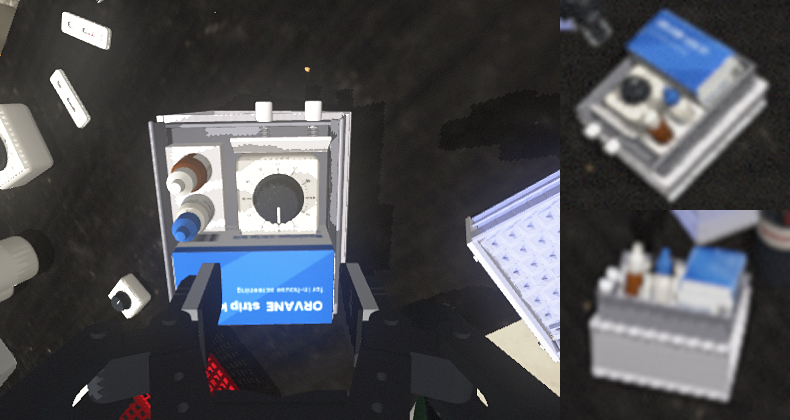

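The wrist view shows the timer at (278,197) flat between the cheek and the carton (248–325 rows), below the bottles. In the top and scene insets the carton sits square. I'll back off and run one numeric check.

Request:
apply_moves:
  delta_pos:
    - [-0.01, 0.02, 0.03]
    - [-0.01, 0.02, 0.03]
    - [0, 0, 0]
    - [0, 0, 0]
  twist:
    - [0, 0, 0]
    - [0, 0, 0]
    - [0, 0, 0]
    - [0, 0, 0]
  claw: [0.15, 0.15, 0.15, 0.15]

```text
t: 23.35
position: [614.0, 130.9, 243.3]
tcp_rot: [-1.052, -2.732, 0.609]
force: [-0.0, 0.7, -0.1]
width: 49.0
```

Run:
```python
from st import *
from c import *
b=save("w21");a=pickle.load(open("pics/w20.pkl","rb"));t0=TQ.copy();t0[4]=25
def f(n,S,v,w=(5,5,5,.06,4)):
    for ps in([a,b],):
        q0=t0.copy();q0[:3]=tw(v);q,s=fit(q0,w,S,ps);print(n,"tray pos",(TR.T@(q[:3]-TQ[:3])).round(1),"yaw",np.degrees(q[3]-TQ[3]).round(1),"slope",q[4].round(1),round(s,2))
f("tray",np.concatenate([seg([-67.5,-60,30],[-67.5,20,30]),seg([67.5,-60,30],[67.5,10,30]),seg([-60,-76.5,16],[60,-76.5,16]),seg([21,-60,22],[21,5,22])]),[0,0,0])
f("timer",top(29.4,29.4,30),[-22,-21.5,0]); f("carton",np.concatenate([seg([-59.5,-31,56],[59.5,-31,56]),seg([-59.5,-31,56],[-59.5,20,56]),seg([59.5,-31,56],[59.5,31,56])]),[-1.5,41.4,0])
f("cheek top",seg([-60,0,31],[12,0,31]),[0,-65,0],(1,6,1,.06,.01))
D=regions_of(b,"dropper_bottle");J=pinpoint(b,"wide_jar");print([(k["score"],k["xy"]) for k in D],[(k["score"],k["xy"],onz(b,k["xy"],0).round()) for k in J],readout.observe()["t"])
T=snapshot("top");print([(k["score"],k["xy"]) for k in regions_of(T,"dropper_bottle")])
o=cv2.imread("pics/b.png")[140:190,135:175].astype(int);n=T["img"][140:190,135:175].astype(int);print("bottle patch diff",np.abs(o-n).mean(),np.abs(cv2.imread("pics/b.png")[215:270,380:440].astype(int)-T["img"][215:270,380:440]).mean())
```

```text
tray tray pos [-0.5 -2.3  7. ] yaw -0.0 slope 24.3 0.96
timer tray pos [-21.5 -23.6   7.5] yaw 0.3 slope 23.9 0.96
carton tray pos [-1.2 39.1  6. ] yaw -0.5 slope 24.6 0.79
cheek top tray pos [ -4.8 -68.2   2. ] yaw -1.1 slope 25.0 1.0
[(0.61, [546.6, 54.8])] [(0.81, [57.1, 266.6], array([ 408., -427.,    0.]))] 23.5
[]
bottle patch diff 24.183833333333332 4.345858585858585
```

Run:
```python
from st import *
for n,xy in(("w21",(546.6,54.8)),("w1",(320,330))):
    p=pickle.load(open(f"pics/{n}.pkl","rb"));print(n,onz(p,xy,37).round())
S=snapshot("scene");o=cv2.imread("pics/a.png").astype(int)
print("scene bottle diff",np.abs(o-S["img"])[142:166,256:276].mean(),"jar",np.abs(o-S["img"])[318:372,300:340].mean(),"ref",np.abs(o-S["img"])[330:400,60:140].mean())
```

```text
w21 [614. 282.  37.]
w1 [613. 287.  37.]
scene bottle diff 5.861805555555556 jar 5.8 ref 2.9176785714285716
```

Run:
```python
from st import *
st();print(finish_job())
```

```text
23.65 pos [613.9 130.2 242.5] ty [ 0.609  0.671 -0.424] yaw_ty 47.78 tz [-0.282 -0.317 -0.906] w 49.2 F [ 0.7 -0.5 -0. ] j [ 0.24  0.69  1.02 -0.25  1.79 -0.6 ]
the job is handed in; nothing more can be done
None
```

I packed the carton first, lengthwise along the left wall. The middle-sized timer then went in between the carton and the sprung cheek, below the bottles. I handed the job in at 23.65 s with the gripper well clear.

**What went wrong on the way:** on the first try the timer caught on the carton's edge and pitched about 20° in the grip. I levelled it on the carton's top, gripped it again and pressed it in 3 to 5 mm nearer the cheek. It reached the floor with about 27 N on the wrist.

**Last checks:**
- **Fit:** measured against the tray in the same two pictures, the timer is at tray (-21, -21.3) mm and the carton at (-0.7, 41.4) mm. Both are within about 1° of the tray's slope and within 1 mm of floor height. I felt the carton against the left wall as it went in.
- **Jar and dropper bottle:** both are where they started, as far as the wrist and scene pictures show. The dropper bottle reads (614, 282) mm now against (613, 287) mm before.

**Checks that failed or disagreed:**
- The joint fit put the whole tray about 7 mm too high, probably because one of the two pictures was taken while the arm was still settling. I therefore trust only the positions relative to the tray.
- The cheek's displacement could not be fitted reliably. That it is pushed aside rests on the picture and a push of about 2 N felt during insertion.
- The top camera's before-and-after comparison at the dropper bottle differed and the detector missed the bottle there, probably because the gripper was in view.
- I viewed 14 pictures against the budget of 10 (12 at most).

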